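# Load the mini greenhouse and set its heat

### The job

Slide the greenhouse roof fully open and stand every loose tabbed square pot inside, upright on the floor in a cell of its own, square to the walls with its label tab pointing to the greenhouse's front (the side by the robot). Then slide the roof fully shut again and have the heat control's fader slid level with the brass reminder clip. Leave the clip, the canister and the saucer where they are.

Things in the scene. Friction and masses are not known exactly. Their poses are not given: they have to be found in the camera images.
- greenhouse: Clear mini greenhouse, white base, fixed; mm. Origin: centre of the growing chamber, at bench height (underside of the base). x points away from its front (to the rear), z up. Chamber inside: x -86 to 86, y -116 to 116, floor 12 mm above the bench, clear walls up to 74 mm.
- gh_front (a point): Middle of the greenhouse's front wall, the side nearest the robot: greenhouse (-92, 0, 40) mm. On the chamber floor a cross of white ribs (6 mm wide, along the greenhouse's x = 0 and y = 0, top 38 mm above the bench) divides the floor into four cells, one pot each, centred about (+-45, +-58) mm.
- roof (a joint): Clear sliding roof panel, 184 x 234 x 5 mm, top 81 mm above the bench. 0 m = shut over the chamber, 0.18 m = fully open (slid along the greenhouse's +x, to the rear). It stays where left; sliding friction about 2 N. Behind the chamber (greenhouse x 95 to 285) is a heater housing 68 mm high over which the open roof parks; aluminium rails along both sides (y +-122 to +-128) rise to 86 mm.
- roof_grip (a point): Top centre of the roof's black grip bar, 107 mm above the bench; the bar is 18 mm (along the slide) x 60 mm x 26 mm high and stands on the roof panel. It is at greenhouse x = -65 mm when shut and +115 mm when open. Axes as the greenhouse.
- fader (a joint): Position of the heat control's fader cap along its slot: 0 m = near end (off), 0.08 m = far end. Stays where left, friction about 1.2 N.
- fader_top (a point): Top centre of the black fader cap (14 mm along the slot, 28 mm across, 26 mm high, standing 2 mm above the box), 68 mm above the bench, a white line across its top. x along the slot, towards larger joint values.
- clip (a joint): Where the brass reminder clip sits on the scale, in the same measure as the fader: the fader is level with the clip when both read the same. It is stiff: leave it where it sits.
- clip_top (a point): Top of the brass reminder clip (8 mm along the slot), 34 mm to the +y side of the slot, 44 mm above the bench. Axes as the heat control.
- heat_control: Grey heat control box fixed to the bench, 140 x 80 x 40 mm high. Origin: centre of its underside; x along the fader slot. The cap is at x = -40 mm + joint value.
- canister: Bystander: amber screw-top seed canister, 84 mm across, 80 mm high, standing on the bench. Origin at the centre of its underside.
- saucer: Bystander: white ceramic saucer, 124 mm across, 22 mm high. Origin at the centre of its underside.
- pot_A: Square pressed-fibre pot, 50 x 50 x 55 mm high, open top, 4 mm walls, about 40 g, standing upright on the bench. Origin: centre of its underside, z up. A label tab (10 mm long, 24 mm wide, 5 mm thick) sticks out level with the rim from the middle of its -x side. Best gripped across its plain +-y sides. May be absent.
- pot_B: Square pressed-fibre pot, 50 x 50 x 55 mm high, open top, 4 mm walls, about 40 g, standing upright on the bench. Origin: centre of its underside, z up. A label tab (10 mm long, 24 mm wide, 5 mm thick) sticks out level with the rim from the middle of its -x side. Best gripped across its plain +-y sides. May be absent.
- pot_C: Square pressed-fibre pot, 50 x 50 x 55 mm high, open top, 4 mm walls, about 40 g, standing upright on the bench. Origin: centre of its underside, z up. A label tab (10 mm long, 24 mm wide, 5 mm thick) sticks out level with the rim from the middle of its -x side. Best gripped across its plain +-y sides. May be absent.
- pot_D: Square pressed-fibre pot, 50 x 50 x 55 mm high, open top, 4 mm walls, about 40 g, standing upright on the bench. Origin: centre of its underside, z up. A label tab (10 mm long, 24 mm wide, 5 mm thick) sticks out level with the rim from the middle of its -x side. Best gripped across its plain +-y sides. May be absent.
Things that resemble listed ones, but are neither listed nor needed, are in the scene too. What is shaped like the pot_D but turquoise is not meant. What is shaped like the pot_C but purple is not meant.

How it is judged (in metres and radians):
On the way, in this order (a step that is already met when the one before it is completed fails the run):
1. the roof is slid fully open (value of joint roof above 0.165 m), for 0.2 s.
2. with the roof open, every pot stands in a cell, square, tab to the front (x of pot_A in the frame of greenhouse between -0.08 and 0.08 m and y of pot_A in the frame of greenhouse between -0.1 and 0.1 m and z of pot_A in the frame of greenhouse between 0.008 and 0.016 m and angle between each of pot_A, pot_B, pot_C, pot_D's own z axis and vertical below 0.12 rad and angle between the x axis of each of pot_A, pot_B, pot_C, pot_D and the x axis of greenhouse, either way round below 0.26 rad and x of gh_front in the frame of pot_A below 0 m and x of pot_B in the frame of greenhouse between -0.08 and 0.08 m and y of pot_B in the frame of greenhouse between -0.1 and 0.1 m and z of pot_B in the frame of greenhouse between 0.008 and 0.016 m and x of gh_front in the frame of pot_B below 0 m and x of pot_C in the frame of greenhouse between -0.08 and 0.08 m and y of pot_C in the frame of greenhouse between -0.1 and 0.1 m and z of pot_C in the frame of greenhouse between 0.008 and 0.016 m and x of gh_front in the frame of pot_C below 0 m and x of pot_D in the frame of greenhouse between -0.08 and 0.08 m and y of pot_D in the frame of greenhouse between -0.1 and 0.1 m and z of pot_D in the frame of greenhouse between 0.008 and 0.016 m and x of gh_front in the frame of pot_D below 0 m and value of joint roof above 0.1 m), for 0.2 s.
At the end, for the whole second after the job is handed in: Every pot present stands at rest on the chamber floor, upright within 7 degrees, square to the greenhouse within 15 degrees with its tab towards the front; the roof is shut within 10 mm; the fader is within 6 mm of the clip along the slot (x of pot_A in the frame of greenhouse between -0.08 and 0.08 m and y of pot_A in the frame of greenhouse between -0.1 and 0.1 m and z of pot_A in the frame of greenhouse between 0.008 and 0.016 m and angle between each of pot_A, pot_B, pot_C, pot_D's own z axis and vertical below 0.12 rad and angle between the x axis of each of pot_A, pot_B, pot_C, pot_D and the x axis of greenhouse, either way round below 0.26 rad and x of gh_front in the frame of pot_A below 0 m and x of pot_B in the frame of greenhouse between -0.08 and 0.08 m and y of pot_B in the frame of greenhouse between -0.1 and 0.1 m and z of pot_B in the frame of greenhouse between 0.008 and 0.016 m and x of gh_front in the frame of pot_B below 0 m and x of pot_C in the frame of greenhouse between -0.08 and 0.08 m and y of pot_C in the frame of greenhouse between -0.1 and 0.1 m and z of pot_C in the frame of greenhouse between 0.008 and 0.016 m and x of gh_front in the frame of pot_C below 0 m and x of pot_D in the frame of greenhouse between -0.08 and 0.08 m and y of pot_D in the frame of greenhouse between -0.1 and 0.1 m and z of pot_D in the frame of greenhouse between 0.008 and 0.016 m and x of gh_front in the frame of pot_D below 0 m and linear speed of each of pot_A, pot_B, pot_C, pot_D below 0.02 m/s and value of joint roof below 0.01 m and x of fader_top in the frame of clip_top between -0.006 and 0.006 m); the robot touches nothing.
It fails at once if the reminder clip is pushed along (distance of clip_top from where it was at the start of the episode above 0.01 m).
It fails at once if the canister is shoved or knocked over (distance of canister from where it was at the start of the episode above 0.03 m or angle between canister's own z axis and vertical above 0.4 rad).
It fails at once if the saucer is shoved aside (distance of saucer from where it was at the start of the episode above 0.03 m).
Of pot_A, pot_B, pot_C, pot_D only 3 to 4 are there at a start; the rules pass over those that are not, and their reading is None.
At some moment in a run one of pot_A, pot_B, pot_C, pot_D may be knocked a few centimetres aside while the robot is not near it.
It also fails if it takes over 208 s, if anything falls off the work surface, if the arm or the gripper's body presses on something with over 40 N, if the wrist force passes 120 N, or if a joint passes its speed limit or range.

### The arm

A 6-joint arm with a two-finger parallel gripper is mounted at the origin on the work surface. World frame = base frame: x ahead of the robot, y to its left, z up, the work surface at z = 0. Lengths are in mm, angles in rad, forces in N, time in s.
With the tool pointing down it reaches from about 350 to 775 mm from the base axis. Payload 7.3 kg.
Tool frame: the origin (TCP) lies at the very end of the fingers, on their centre line; the grasp point (between the pads) lies 19 mm behind it; z points along the fingers, y is the line along which they close (so a half turn about z gives the same grasp; the last joint's range is limited). The gripper opens to 92 mm and grips with 3 to 60 N. Pads are 19 mm wide; open, the fingers measure 130 mm over their backs; the gripper's body (75 mm by 190 mm) begins 47 mm behind the grasp point.
Start: joints at [-1.319, 0.342, 1.524, -0, 1.275, -0.146], TCP at [203.404, -484.016, 226.741] pointing down, gripper open.
Joint ranges: [-2.53, 2.53], [-0.77, 2.02], [0.04, 2.7], [-1, 4.14], [0.28, 2.66], [-3.11, 3.11]. Speed limits (rad/s): [2.57, 2.57, 3.14, 3.14, 3.14, 3.14].

### API

Orientations are given as [roll, pitch, yaw] about the fixed x, y, z axes, in that order (R = Rz(yaw) Ry(pitch) Rx(roll)).
In Python, from plant import get_obs, optics, ticket, finder gives the robot as it stands.
- The arm moves only by the tool send_rows, never from a script. Its arguments are lists of equal length, an entry for each row: "offset": the shift along the tool's x, y, z scaled (see below), a list of three; "delta_rot": the turn, a rotation vector about the tool's x, y, z scaled (see below), a list of three. In form: {"offset": [[dx, dy, dz], ...], "delta_rot": [[rx, ry, rz], ...]}. A call has 1 to 8 rows; each row is the pose to reach, as a shift and turn from the pose commanded when the call began, along the tool's axes at that moment, turning the shorter way round; what a row does not reach only later rows make up. The controller multiplies each number of a shift by 120 mm and each number of a turn by 360 degrees. A row lasts 1/8 s, in which the tool goes at most 62.5 mm and 10.7 degrees, less where a joint would pass 70% of its speed; a pose out of reach is approached as far as the arm can. A call with a number of a shift or a turn outside -1 to 1 is refused whole. A call with a gripper value outside its range is refused whole. "grip" is the opening, from 0 (shut) to 1 (fully open), set as the call begins (left out, the last holds). The fingers move at their own pace and stop on an object; the grip force is fixed at half the most. Time passes only in rows, so rows that repeat a pose let the fingers close. It gives the time, the measured TCP pose, the force, the opening and the grip force at its end, in the units of the state.
- get_obs(): the state, without advancing time (a new reading comes with each control period).
- optics.capture(name): name is "side" or "top" or "wrist"; returns the picture (420x560x3 uint8, red, green, blue); there is no depth.
- optics.get_calibration(name): a dict with "fx", "fy", "cx", "cy" (pixels), "world_from_camera" (4x4, takes a point from camera to world coordinates). Camera axes: x right, y down, z forward; pixel columns grow to the right and rows downward; lengths in mm; the calibration is good to about 2 mm. A picture is of the moment at which its call begins: read the wrist's pose just before it. get_calibration takes no time and is no camera call; for the wrist camera it gives the pose at the moment of the call.
- ticket.close_job(): hands the job in; it is judged then, once.
Trained networks look in the newest picture that a camera, given by its name, has taken for a name from the list of things; names that differ only in an ending like _2 or _b are one class to them, and where a whole thing is asked for, a point or a joint stands for the part that bears it (a point fixed in the world has none). Each returns a list of dicts, best first, with "confidence" (0 to 1); they miss things now and then, are a little off and sometimes report something else, mostly with a low value. They report only what shows in the picture. A call takes as long as a camera call. They do not tell look-alikes from the thing itself.
- finder.boxes_of(target, camera): "box" ([left, top, right, bottom] in pixels, round what is visible of it).
- finder.silhouettes(target, camera): "region" (420x560 bool, what is visible of it) and "box" ([left, top, right, bottom] in pixels, round what is visible of it).
- finder.pinpoint(target, camera): "uv" ([column, row] in pixels: a listed point, or the origin of a listed thing).
The state is a dict: "time": time; "joint_positions": joint angles; "dq": joint speeds; "tau": joint torques, N m; "tool_pos": TCP position; "tcp_rot": TCP orientation; "contact_force": force on the tool from outside, world axes, zero at the start; "moment": the same for the moment, N m; "grip_width": finger opening in mm; "finger_force": force on a finger pad.
Only numpy, scipy, OpenCV 4.12 (cv2) and the standard library are available. Lean on these libraries where they do the work, as an engineer would, in place of code of your own. Each camera call takes 0.05 s, during which the arm holds its last target. There are 200 camera calls.

## Working session

There is one attempt and no reset: what is moved stays moved. The work goes in short steps, Python scripts to look and compute and a tool call to move; the robot and the scene stay as the last step left them, time stands still between calls to the robot, and variables do not carry over. Pictures are saved under pics/ and viewed, at most 14 in all, crops included, and the job is handed in when it is done.

Besides the shell and the picture viewer there is one more tool, called as name(argument=value, ...) on one line, values as JSON. send_rows: Moves the arm, as the interface text tells. Its arguments: {"type":"object","properties":{"offset":{"type":"array"},"delta_rot":{"type":"array"},"grip":{"type":"number"}},"required":["offset","delta_rot"]}

```bash
mkdir -p pics; ls; python3 - <<'E'
from plant import get_obs, optics, finder
import cv2
o=get_obs(); print(o['time'],o['tool_pos'],o['tcp_rot'],o['grip_width'])
for c in ['top','side']:
    im=optics.capture(c); cv2.imwrite(f'pics/{c}0.png',im[...,::-1])
    k=optics.get_calibration(c); print(c,k['fx'],k['cx'],k['cy'],k['world_from_camera'])
    for n in ['greenhouse','roof_grip','gh_front','fader_top','clip_top','heat_control','canister','saucer','pot_A','pot_B','pot_C','pot_D']:
        print(n,[( [round(float(v)) for v in d['uv']],round(d['confidence'],2)) for d in finder.pinpoint(n,c)])
E
```

```text
pics
0.0 [ 203.30554209 -483.59174337  226.03918135] [-3.14005223e+00 -2.36122449e-04  3.97813405e-01] 92.02275803878543
top 383.4296287038677 273.53634428320714 209.99651364879168 [[-1.70695773e-01 -9.64382406e-01  2.02063177e-01  3.77326434e+02]
 [-9.85321079e-01  1.66587185e-01 -3.72972082e-02 -3.93454212e+01]
 [ 2.30763543e-03 -2.05463584e-01 -9.78662041e-01  1.02185812e+03]
 [ 0.00000000e+00  0.00000000e+00  0.00000000e+00  1.00000000e+00]]
greenhouse [([254, 225], 0.84)]
roof_grip []
gh_front [([257, 262], 0.62), ([249, 227], 0.22)]
fader_top [([361, 206], 0.41)]
clip_top [([341, 194], 0.58), ([354, 204], 0.34)]
heat_control [([354, 206], 0.9)]
canister [([105, 196], 0.96), ([252, 227], 0.61)]
saucer [([418, 182], 0.92), ([107, 199], 0.5)]
pot_A [([254, 248], 0.27)]
pot_B []
pot_C [([339, 265], 0.92), ([374, 260], 0.71)]
pot_D [([179, 229], 0.82), ([161, 268], 0.55), ([106, 270], 0.49)]
side 541.6071411939332 284.87061816768386 214.2155544935027 [[-7.27441518e-01 -4.27321062e-01  5.36866416e-01 -1.39922869e+02]
 [-6.86126411e-01  4.44207914e-01 -5.76116202e-01  7.03130351e+02]
 [ 7.70627631e-03 -7.87449071e-01 -6.16331545e-01  9.09553741e+02]
 [ 0.00000000e+00  0.00000000e+00  0.00000000e+00  1.00000000e+00]]
greenhouse [([299, 234], 0.74), ([277, 256], 0.63)]
roof_grip [([296, 236], 0.55)]
gh_front [([304, 260], 0.77)]
fader_top [([350, 189], 0.48)]
clip_top [([331, 191], 0.6)]
heat_control [([340, 202], 0.92)]
canister [([107, 310], 0.79)]
saucer [([378, 175], 0.68)]
pot_A [([157, 364], 0.72)]
pot_B []
pot_C [([370, 240], 0.76)]
pot_D [([217, 330], 0.98), ([210, 294], 0.66)]
```

```bash
python3 - <<'E'
import cv2
a=cv2.imread('pics/top0.png')[150:310,70:470]; cv2.imwrite('pics/topc.png',cv2.resize(a,None,fx=2,fy=2,interpolation=cv2.INTER_CUBIC))
E
```

```text
(no output)
```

View pics/topc.png

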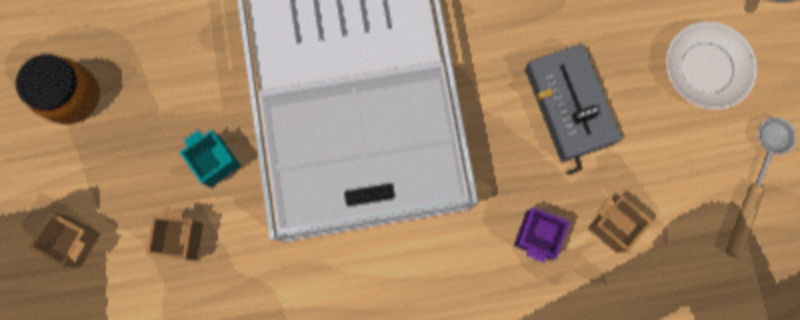

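View pics/side0.png

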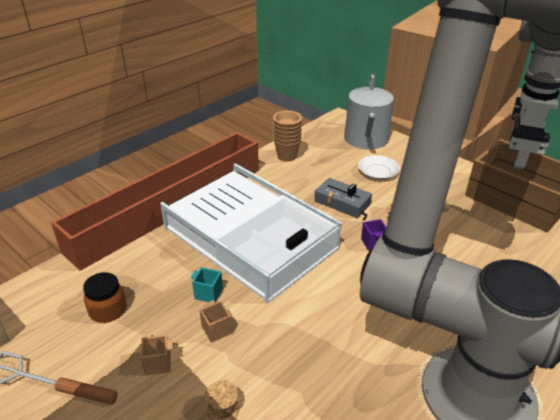

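The top view shows three brown pots at about (104,270), (159,268) and (381,260), the turquoise look-alike at (174,228) and the purple one at (341,266). The grip bar is at (254,247), the fader cap at (363,206) and the brass clip at (342,196). The side view agrees with this.

```bash
cat > h.py <<'E'
from plant import get_obs, optics, finder
import numpy as np, cv2
from scipy.spatial.transform import Rotation as R
def ray(k,u,v):
    T=np.array(k['world_from_camera']); d=T[:3,:3]@[(u-k['cx'])/k['fx'],(v-k['cy'])/k['fy'],1]
    return T[:3,3],d
def at(k,u,v,z):
    p,d=ray(k,u,v); return p+d*(z-p[2])/d[2]
def proj(k,P):
    T=np.array(k['world_from_camera']); c=(np.asarray(P,float)-T[:3,3])@T[:3,:3]
    return np.c_[k['fx']*c[...,0]/c[...,2]+k['cx'],k['fy']*c[...,1]/c[...,2]+k['cy']]
def move(x,y,z,yaw,o=None):
    """one target (tool down, yaw) -> offset, delta_rot in call units (from measured pose)"""
    o=o or get_obs(); r0=R.from_euler('xyz',o['tcp_rot']); p0=np.array(o['tool_pos'])
    r1=R.from_euler('xyz',[np.pi,0,yaw])
    return np.round(r0.inv().apply(np.array([x,y,z])-p0)/120,4), np.round((r0.inv()*r1).as_rotvec()/(2*np.pi),4)
E
python3 - <<'E'
from h import *
k=optics.get_calibration('top')
for n,u,v,z in [('bar',254.5,247.5,107),('potL',104,270,55),('potM',158.5,268,55),('potR',381,260,55),('teal',174,228,55),('purple',341,266,55),('fader',363,206,68),('clip',342,196,44),('ghFL',206,269,80),('ghFR',308,254,80),('can',94,192,80),('saucer',426,183,22)]: print(n,at(k,u,v,z).round())
print(get_obs()['time']); w=optics.get_calibration('wrist'); o=get_obs()
T=np.array(w['world_from_camera']); r=R.from_euler('xyz',o['tcp_rot'])
print('wrist cam in tool',r.inv().apply(T[:3,3]-o['tool_pos']).round(), r.inv().as_matrix()@T[:3,:3], w['fx'])
a=cv2.imread('pics/top0.png'); cv2.imwrite('pics/topfull.png',a)
E
```

```text
bar [484. -14. 107.]
potL [498. 366.  55.]
potM [480. 232.  55.]
potR [ 405. -320.   55.]
teal [574. 182.  55.]
purple [ 407. -218.   55.]
fader [ 546. -302.   68.]
clip [ 586. -260.   44.]
ghFL [455. 112.  80.]
ghFR [ 449. -140.   80.]
can [695. 365.  80.]
saucer [ 587. -497.   22.]
1.3
wrist cam in tool [  69.    1. -159.] [[ 5.57490137e-04 -9.66935500e-01 -2.55020447e-01]
 [ 9.99999711e-01  4.07302152e-04  6.41733114e-04]
 [-5.16644152e-04 -2.55020732e-01  9.66935447e-01]] 352.1996786298788
```

View pics/top0.png

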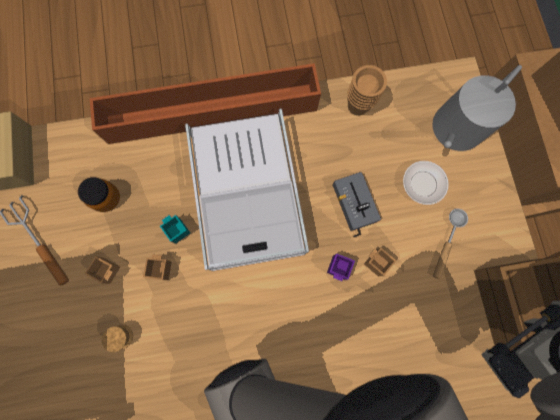

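Three loose pots show and no fourth is visible. I'll turn the tool to yaw 90° and move to the right-hand group, where the wrist camera can see it.

send_rows(offset=[[0, 0, 0], [0, 0, 0], [0, 0, 0], [0, 0, 0], [0, 0, 0], [0, 0, 0], [0, 0, 0], [0, 0, 0]], delta_rot=[[0, 0, -0.025], [0, 0, -0.053], [0, 0, -0.08], [0, 0, -0.107], [0, 0, -0.134], [0, 0, -0.161], [0, 0, -0.1867], [0, 0, -0.1867]])

```text
time: 2.3
tool_pos: [203.4, -484.0, 226.7]
tcp_rot: [3.142, 0.0, 1.569]
contact_force: [0.2, -0.0, -0.0]
grip_width: 91.7
finger_force: 0.0
```

send_rows(offset=[[0.33, 0.33, 0], [0.66, 0.66, 0], [1, 1, 0], [1, 1, 0]], delta_rot=[[0, 0, 0], [0, 0, 0], [0, 0, 0], [0, 0, 0]])

```text
time: 2.8
tool_pos: [325.5, -361.4, 227.0]
tcp_rot: [3.141, -0.0, 1.573]
contact_force: [-0.5, -1.3, -0.1]
grip_width: 91.5
finger_force: 0.0
```

send_rows(offset=[[0.33, 0.33, 0], [0.66, 0.66, 0], [1, 1, 0], [1, 1, 0], [1, 1, 0]], delta_rot=[[0, 0, 0], [0, 0, 0], [0, 0, 0], [0, 0, 0], [0, 0, 0]])

```text
time: 3.42
tool_pos: [442.9, -244.9, 226.6]
tcp_rot: [-3.141, 0.001, 1.569]
contact_force: [0.1, -0.0, 0.1]
grip_width: 91.5
finger_force: 0.0
```

```bash
cat >> h.py <<'E'
def snap(tag,c='wrist'):
    o=get_obs(); k=optics.get_calibration(c); im=optics.capture(c); cv2.imwrite(f'pics/{tag}.png',im[...,::-1])
    np.save(f'pics/{tag}.npy',k,allow_pickle=True); print(tag,round(o['time'],2),np.round(o['tool_pos'],1),np.round(o['tcp_rot'],4),round(o['grip_width'],1)); return k,im
E
python3 - <<'E'
from h import *
k,im=snap('w1')
for n,z in [('fader_top',68),('clip_top',44),('heat_control',0),('pot_A',0),('pot_C',0)]:
    print(n,[(np.round(d['uv']).tolist(),at(k,*d['uv'],z).round(1).tolist(),round(d['confidence'],2)) for d in finder.pinpoint(n,'wrist')])
E
```

```text
w1 3.42 [ 442.9 -244.9  226.6] [-3.1410e+00  5.0000e-04  1.5694e+00] 91.5
fader_top [([387.0, 256.0], [545.5, -305.8, 68.0], 0.57)]
clip_top [([424.0, 206.0], [585.5, -262.7, 44.0], 0.51)]
heat_control [([394.0, 225.0], [572.4, -296.2, 0.0], 0.86)]
pot_A []
pot_C [([246.0, 243.0], [401.6, -317.6, 0.0], 0.65), ([248.0, 158.0], [407.3, -219.1, 0.0], 0.61)]
```

View pics/w1.png

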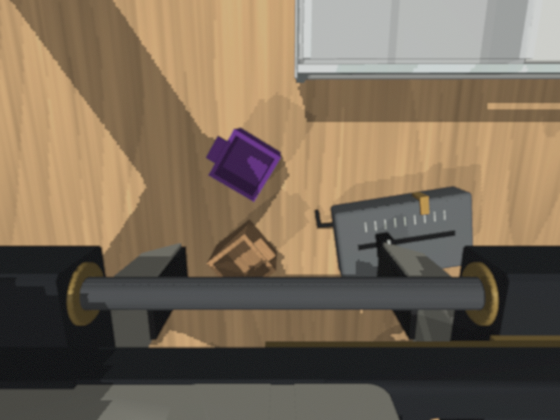

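The wrist view shows the purple pot at (246,163), the brown pot with its tab at (243,255), the clip at (424,205) and the fader at about (387,250). The greenhouse rail is level in the picture, so its yaw is about 0. Next is the roof bar.

send_rows(offset=[[0.5, 0.17, 0], [1, 0.33, 0], [1, 0.33, 0]], delta_rot=[[0, 0, 0], [0, 0, 0], [0, 0, 0]])

```text
time: 4.1
tool_pos: [483.5, -121.0, 226.9]
tcp_rot: [3.141, -0.001, 1.575]
contact_force: [-0.1, -0.5, -0.3]
grip_width: 91.8
finger_force: 0.0
```

send_rows(offset=[[0.5, 0, 0], [0.925, 0, 0], [0.925, 0, 0], [0.925, 0, 0]], delta_rot=[[0, 0, 0], [0, 0, 0], [0, 0, 0], [0, 0, 0]])

```text
time: 4.6
tool_pos: [483.1, -14.3, 226.8]
tcp_rot: [3.141, 0.001, 1.57]
contact_force: [-0.3, -0.3, -0.3]
grip_width: 91.9
finger_force: 0.0
```

```bash
python3 - <<'E'
from h import *
k,im=snap('w2')
for n,z in [('roof_grip',107),('gh_front',40),('greenhouse',0)]:
    print(n,[(np.round(d['uv']).tolist(),at(k,*d['uv'],z).round(1).tolist(),round(d['confidence'],2)) for d in finder.pinpoint(n,'wrist')])
E
```

```text
w2 4.6 [483.1 -14.3 226.8] [3.1413e+00 9.0000e-04 1.5703e+00] 91.9
roof_grip [([286.0, 205.0], [487.5, -15.4, 107.0], 0.87)]
gh_front []
greenhouse [([339.0, 180.0], [547.6, -13.8, 0.0], 0.67)]
```

View pics/w2.png

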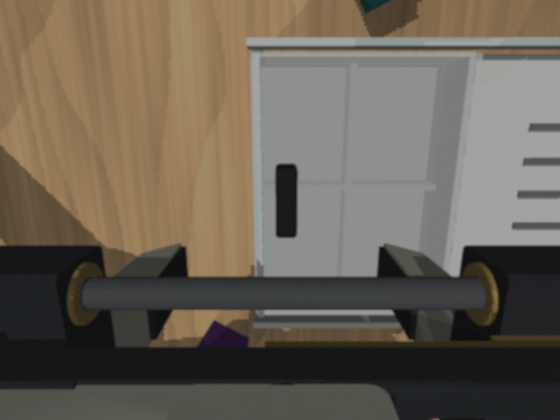

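The bar is at (286,201) and squared up. I'll descend over it and grip.

send_rows(offset=[[0, 0.02, 0.4], [0, 0.02, 0.8], [0, 0.02, 1], [0, 0.02, 1]], delta_rot=[[0, 0, 0], [0, 0, 0], [0, 0, 0], [0, 0, 0]])

```text
time: 5.3
tool_pos: [484.2, -13.6, 105.2]
tcp_rot: [-3.138, -0.001, 1.57]
contact_force: [-0.2, -0.3, 0.3]
grip_width: 92.0
finger_force: 0.0
```

send_rows(offset=[[0, 0, 0.15], [0, 0, 0.17], [0, 0, 0.17]], delta_rot=[[0, 0, 0], [0, 0, 0], [0, 0, 0]])

```text
time: 5.68
tool_pos: [486.0, -13.3, 87.3]
tcp_rot: [3.14, 0.0, 1.571]
contact_force: [0.9, -0.1, -0.4]
grip_width: 92.1
finger_force: 0.0
```

send_rows(offset=[[0, 0, 0], [0, 0, 0], [0, 0, 0], [0, 0, 0], [0, 0, 0], [0, 0, 0]], delta_rot=[[0, 0, 0], [0, 0, 0], [0, 0, 0], [0, 0, 0], [0, 0, 0], [0, 0, 0]], grip=0.1)

```text
time: 6.42
tool_pos: [485.3, -13.0, 86.3]
tcp_rot: [-3.142, 0.0, 1.571]
contact_force: [-0.5, -0.7, 0.6]
grip_width: 35.9
finger_force: 0.0
```

send_rows(offset=[[0, 0, 0], [0, 0, 0], [0, 0, 0], [0, 0, 0]], delta_rot=[[0, 0, 0], [0, 0, 0], [0, 0, 0], [0, 0, 0]])

```text
time: 6.92
tool_pos: [485.5, -13.0, 86.3]
tcp_rot: [3.141, 0.0, 1.571]
contact_force: [0.9, -0.0, -0.9]
grip_width: 17.6
finger_force: 30.0
```

```bash
python3 - <<'E'
from h import *
for i in range(2):
  o=get_obs(); print(o['tool_pos'],o['contact_force'],o['grip_width'],o['finger_force'])
k=np.load('pics/w2.npy',allow_pickle=True).item()
print(at(k,249,42,86),at(k,476,54,86),at(k,253,326,86),at(k,286,164,94),at(k,286,238,107), at(k,345,185,38))
E
```

```text
[485.53573891 -13.00977377  86.319401  ] [ 0.94263504 -0.03262552 -0.86857465] 17.606459362044365 29.999948143959045
[485.53573891 -13.00977377  86.319401  ] [ 0.94263504 -0.03262552 -0.86857465] 17.606459362044365 29.999948143959045
[458.40020871 110.4330541   86.        ] [636.88578166 101.81645617  86.        ] [ 456.20688224 -140.73029994   86.        ] [487.44877101  16.30940398  94.        ] [487.46500147 -43.80044216 107.        ] [547.3141587 -11.9284018  38.       ]
```

send_rows(offset=[[0, 0.1, 0], [0, 0.3, 0], [0, 0.5, 0], [0, 0.7, 0], [0, 0.9, 0], [0, 1, 0]], delta_rot=[[0, 0, 0], [0, 0, 0], [0, 0, 0], [0, 0, 0], [0, 0, 0], [0, 0, 0]])

```text
time: 7.68
tool_pos: [606.6, -13.0, 86.3]
tcp_rot: [3.141, 0.0, 1.571]
contact_force: [-1.9, -1.0, 4.9]
grip_width: 17.8
finger_force: 30.0
```

send_rows(offset=[[0, 0.2, 0], [0, 0.4, 0], [0, 0.49, 0], [0, 0.49, 0], [0, 0.49, 0]], delta_rot=[[0, 0, 0], [0, 0, 0], [0, 0, 0], [0, 0, 0], [0, 0, 0]])

```text
time: 8.3
tool_pos: [664.1, -13.0, 86.3]
tcp_rot: [3.142, 0.0, 1.571]
contact_force: [-0.0, 0.1, 2.2]
grip_width: 17.6
finger_force: 30.0
```

send_rows(offset=[[0, 0, 0], [0, 0, 0], [0, 0, 0], [0, 0, 0], [0, 0, -0.3], [0, 0, -0.7], [0, 0, -1], [0, 0, -1]], delta_rot=[[0, 0, 0], [0, 0, 0], [0, 0, 0], [0, 0, 0], [0, 0, 0], [0, 0, 0], [0, 0, 0], [0, 0, 0]], grip=1)

```text
time: 9.3
tool_pos: [665.8, -13.1, 210.2]
tcp_rot: [3.134, 0.001, 1.571]
contact_force: [0.1, -0.4, -0.5]
grip_width: 90.4
finger_force: 0.0
```

send_rows(offset=[[0.1, -0.5, -0.1], [0.1, -1, -0.167], [0.1, -1, -0.167], [0.1, -1, -0.167]], delta_rot=[[0, 0, 0], [0, 0, 0], [0, 0, 0], [0, 0, 0]])

```text
time: 9.8
tool_pos: [544.8, -1.1, 226.3]
tcp_rot: [3.141, 0.0, 1.571]
contact_force: [0.3, 0.0, -0.8]
grip_width: 91.8
finger_force: 0.0
```

```bash
python3 - <<'E'
from h import *
k,im=snap('w3')
for n,z in [('roof_grip',107),('greenhouse',0)]:
    print(n,[(np.round(d['uv']).tolist(),at(k,*d['uv'],z).round(1).tolist(),round(d['confidence'],2)) for d in finder.pinpoint(n,'wrist')])
E
```

```text
w3 9.8 [544.8  -1.1 226.3] [3.1407e+00 2.0000e-04 1.5707e+00] 91.8
roof_grip [([425.0, 221.0], [663.9, -15.5, 107.0], 0.91)]
greenhouse [([284.0, 190.0], [548.0, -11.5, 0.0], 0.96)]
```

View pics/w3.png

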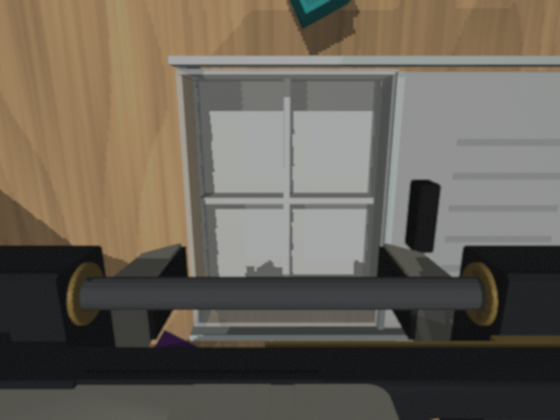

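The roof is open, with the bar at (423,215). The rib cross is centred at about (288,201). I'll compute the greenhouse pose from that and go on to the left pots.

```bash
python3 - <<'E'
from h import *
k=np.load('pics/w3.npy',allow_pickle=True).item()
print(at(k,288,201,38),at(k,288.5,100,38)); print(proj(k,[[549,-14,38],[549+86,-14,38],[549-86,-14,38],[549,102,38]]))
E
```

```text
[552.06325188 -14.8586804   38.        ] [552.06721345  82.73678463  38.        ]
[[284.97494957 200.17327716]
 [369.97503141 200.17153925]
 [199.8890384  200.17501682]
 [285.29768886  78.23372369]]
```

send_rows(offset=[[0.5, 0, 0], [1, 0, 0], [1, 0, 0]], delta_rot=[[0, 0, 0], [0, 0, 0], [0, 0, 0]])

```text
time: 10.32
tool_pos: [544.5, 122.7, 225.7]
tcp_rot: [-3.141, -0.001, 1.576]
contact_force: [0.0, 0.3, 0.3]
grip_width: 91.7
finger_force: 0.0
```

send_rows(offset=[[0.5, -0.25, 0], [1, -0.5, 0], [1, -0.5, 0], [1, -0.5, 0], [1, -0.5, 0]], delta_rot=[[0, 0, 0], [0, 0, 0], [0, 0, 0], [0, 0, 0], [0, 0, 0]])

```text
time: 10.95
tool_pos: [485.3, 237.5, 226.1]
tcp_rot: [3.141, 0.001, 1.569]
contact_force: [0.3, 0.3, 0.4]
grip_width: 91.8
finger_force: 0.0
```

```bash
python3 - <<'E'
from h import *
k,im=snap('w4')
for n,z in [('pot_A',0),('pot_B',0)]:
    print(n,[(np.round(d['uv']).tolist(),at(k,*d['uv'],z).round(1).tolist(),round(d['confidence'],2)) for d in finder.pinpoint(n,'wrist')])
E
```

```text
w4 10.95 [485.3 237.5 226.1] [3.1414e+00 7.0000e-04 1.5691e+00] 91.8
pot_A [([299.0, 38.0], [503.9, 381.9, 0.0], 0.94)]
pot_B []
```

View pics/w4.png

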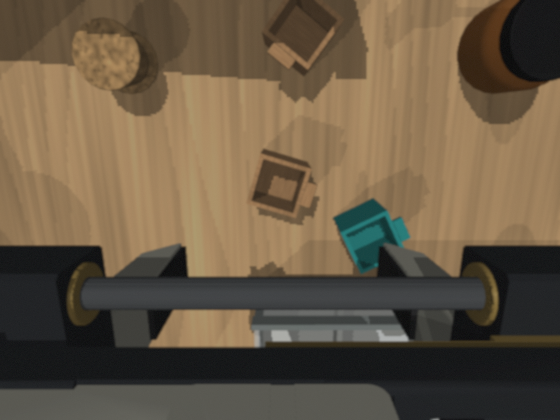

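Middle brown pot (283,184) has its tab to the right, left brown pot (302,35) has its tab to the lower left, and turquoise (370,235) is not meant. I'll enlarge the brown pots for corner positions.

```bash
python3 - <<'E'
import cv2,numpy as np
a=cv2.imread('pics/w4.png'); b=cv2.imread('pics/w1.png')
C=np.zeros((600,800,3),np.uint8)
def put(im,u,v,w,h,x,y):
    c=cv2.resize(im[v:v+h,u:u+w],None,fx=4,fy=4,interpolation=cv2.INTER_CUBIC)
    C[y:y+h*4,x:x+w*4]=c
    for i in range(0,w,10): cv2.putText(C,str(u+i),(x+i*4,y+8),0,.3,(0,255,255)); cv2.line(C,(x+i*4,y),(x+i*4,y+h*4),(0,255,255) if i%50==0 else (90,160,160),1) if i%10==0 else 0
    for j in range(0,h,10): cv2.putText(C,str(v+j),(x,y+j*4),0,.3,(0,255,0)); cv2.line(C,(x,y+j*4),(x+w*4,y+j*4),(90,160,90),1)
put(a,250,0,100,85,0,0); put(a,240,140,90,85,420,0); put(b,200,215,90,60,0,350)
cv2.imwrite('pics/pots.png',C)
E
```

```text
(no output)
```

View pics/pots.png

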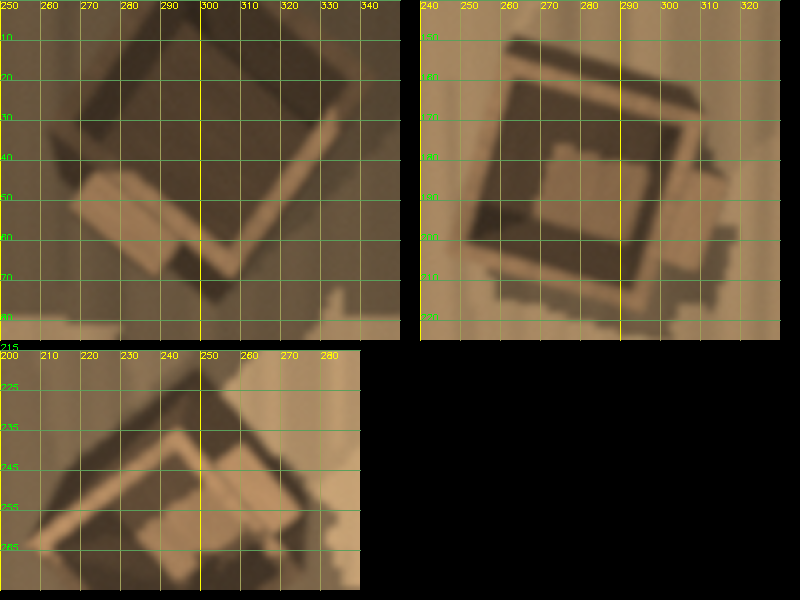

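Both left pots and the right one are brown with tabs, so these are the ones meant. I'll fit their poses from rim and tab corners.

```bash
cat >> h.py <<'E'
from scipy.optimize import least_squares
def fitpot(k,mp,uv,z,guess):
    mp=np.array(mp,float); uv=np.array(uv,float)
    def w(p): c,s=np.cos(p[2]),np.sin(p[2]); return np.c_[p[0]+c*mp[:,0]-s*mp[:,1],p[1]+s*mp[:,0]+c*mp[:,1],np.full(len(mp),z)]
    r=least_squares(lambda p:(proj(k,w(p))-uv).ravel(),guess)
    return r.x, np.abs(r.fun).max()
E
python3 - <<'E'
from h import *
k4=np.load('pics/w4.npy',allow_pickle=True).item(); k1=np.load('pics/w1.npy',allow_pickle=True).item()
print('M',fitpot(k4,[(-25,25),(-25,-25),(25,-25),(25,25),(-35,-12),(-35,12)],[(295,216),(310,168),(261,153),(252,200),(316,183),(306,206)],55,[480,232,2.9]))
print('L',fitpot(k4,[(-25,-25),(25,-25),(-35,-12),(-35,12)],[(307,68),(335,27),(289,68),(267,51)],55,[498,366,.95]))
print('R',fitpot(k1,[(-25,-25),(25,-25),(-35,-12),(-35,12)],[(244,235),(208,263),(260,238),(275,255)],55,[400,-318,-2.4]))
E
```

```text
M (array([482.82298908, 243.7374595 ,   2.8448618 ]), np.float64(6.051425997307206))
L (array([502.66762399, 380.08564059,   0.8899435 ]), np.float64(7.535216043103333))
R (array([ 402.80337501, -323.53736027,   -2.45826858]), np.float64(1.3252529708847192))
```

```bash
python3 - <<'E'
from h import *
k4=np.load('pics/w4.npy',allow_pickle=True).item()
for uv in [(295,216),(310,168),(261,153),(252,200),(316,183),(306,206)]: print(at(k4,*uv,55).round(1))
print('L')
for uv in [(307,68),(335,27),(289,68),(267,51)]: print(at(k4,*uv,55).round(1))
print(np.array(k4['world_from_camera']).round(2))
E
```

```text
[498.9 212.7  55. ]
[512.6 259.5  55. ]
[466.9 273.5  55. ]
[457.5 228.8  55. ]
[518.6 245.2  55. ]
[509.5 222.8  55. ]
L
[508.3 347.2  55. ]
[531.6 379.8  55. ]
[492.6 347.2  55. ]
[473.5 361.   55. ]
[[ 1.0000e+00 -0.0000e+00  0.0000e+00  4.8602e+02]
 [-0.0000e+00 -9.7000e-01 -2.6000e-01  3.0566e+02]
 [ 0.0000e+00  2.6000e-01 -9.7000e-01  3.8481e+02]
 [ 0.0000e+00  0.0000e+00  0.0000e+00  1.0000e+00]]
```

Poses: M (483.5, 243.6, yaw 2.845), L (503, 382, 0.948), R (403, -323.5, -2.458); greenhouse centre (550.5, -14.5), yaw about 0. I'll pick M first.

send_rows(offset=[[0.05, -0.015, 0.1], [0.05, -0.015, 0.2], [0.05, -0.015, 0.4], [0.05, -0.015, 0.6], [0.05, -0.015, 0.8], [0.05, -0.015, 1], [0.05, -0.015, 1], [0.05, -0.015, 1]], delta_rot=[[0, 0, -0.029], [0, 0, -0.058], [0, 0, -0.087], [0, 0, -0.116], [0, 0, -0.145], [0, 0, -0.174], [0, 0, -0.2028], [0, 0, -0.2028]])

```text
time: 12.1
tool_pos: [482.8, 244.3, 106.1]
tcp_rot: [-3.141, -0.0, 2.842]
contact_force: [0.2, 0.2, -0.3]
grip_width: 92.0
finger_force: 0.0
```

```bash
python3 - <<'E'
from h import *
k,im=snap('w5'); print(get_obs()['joint_positions'])
for n in ['pot_A']:
    print(n,[(np.round(d['uv']).tolist(),at(k,*d['uv'],0).round(1).tolist(),round(d['confidence'],2)) for d in finder.pinpoint(n,'wrist')])
print(move(483.5,243.6,25,2.845))
E
```

```text
w5 12.1 [482.8 244.3 106.1] [-3.1413e+00 -1.0000e-04  2.8424e+00] 92.0
[ 3.27163673e-01  4.95958259e-01  1.64342882e+00 -1.50433265e-04
  1.00177365e+00 -9.42299620e-01]
pot_A [([459.0, 182.0], [503.4, 378.5, 0.0], 0.78)]
(array([-0.0074, -0.007 ,  0.68  ]), array([ 0.    ,  0.0001, -0.0007]))
```

View pics/w5.png

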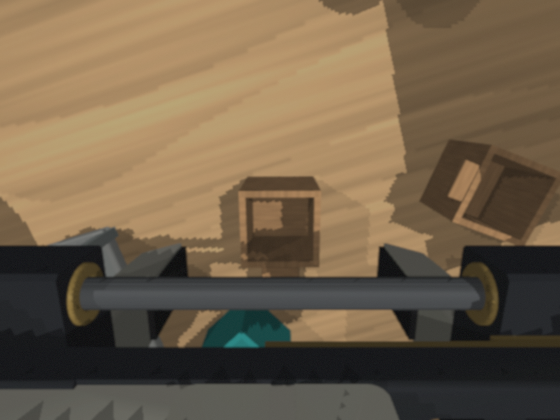

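M sits square and centred between the fingers (rim u 240–320). I'll descend, grip and lift.

send_rows(offset=[[0, 0, 0.25], [0, 0, 0.5], [0, 0, 0.675], [0, 0, 0.675]], delta_rot=[[0, 0, 0], [0, 0, 0], [0, 0, 0], [0, 0, 0]])

```text
time: 12.7
tool_pos: [481.6, 244.5, 24.4]
tcp_rot: [-3.14, -0.002, 2.843]
contact_force: [-0.7, 0.3, 0.4]
grip_width: 91.7
finger_force: 0.0
```

send_rows(offset=[[0, 0, 0], [0, 0, 0], [0, 0, 0], [0, 0, 0], [0, 0, 0], [0, 0, 0]], delta_rot=[[0, 0, 0], [0, 0, 0], [0, 0, 0], [0, 0, 0], [0, 0, 0], [0, 0, 0]], grip=0.45)

```text
time: 13.45
tool_pos: [482.4, 245.0, 25.5]
tcp_rot: [3.142, 0.0, 2.845]
contact_force: [-1.0, -0.2, 2.7]
grip_width: 49.8
finger_force: 30.0
```

send_rows(offset=[[0, 0, -0.2], [0, 0, -0.5], [0, 0, -0.8], [0, 0, -1], [0, 0, -1]], delta_rot=[[0, 0, 0], [0, 0, 0], [0, 0, 0], [0, 0, 0], [0, 0, 0]])

```text
time: 14.08
tool_pos: [483.3, 245.3, 146.8]
tcp_rot: [3.139, 0.003, 2.845]
contact_force: [0.1, -0.3, -0.5]
grip_width: 49.7
finger_force: 30.0
```

```bash
python3 - <<'E'
from h import *
k,im=snap('w6'); print(get_obs()['finger_force'])
E
```

```text
w6 14.07 [483.3 245.3 146.8] [3.1394 0.0032 2.8451] 49.7
29.999860525131226
```

send_rows(offset=[[0, 0, 0], [0, 0, 0], [0, 0, 0], [0, 0, 0], [0, 0, 0], [0, 0, 0], [0, 0, 0], [0, 0, 0]], delta_rot=[[0, 0, 0.0283], [0, 0, 0.0566], [0, 0, 0.0849], [0, 0, 0.1132], [0, 0, 0.1415], [0, 0, 0.1698], [0, 0, 0.1981], [0, 0, 0.2264]])

```text
time: 15.12
tool_pos: [481.4, 244.7, 143.2]
tcp_rot: [-3.139, 0.002, 1.417]
contact_force: [0.7, -0.9, 0.5]
grip_width: 50.2
finger_force: 30.0
```

send_rows(offset=[[0, 0, 0], [0, 0, 0], [0, 0, 0], [0, 0, 0], [0, 0, 0], [0, 0, 0], [0, 0, 0], [0, 0, 0]], delta_rot=[[0, 0, 0.0283], [0, 0, 0.0566], [0, 0, 0.0849], [0, 0, 0.1132], [0, 0, 0.1415], [0, 0, 0.1698], [0, 0, 0.1981], [0, 0, 0.2264]])

```text
time: 16.12
tool_pos: [481.4, 244.7, 143.3]
tcp_rot: [3.14, 0.003, -0.006]
contact_force: [0.3, -0.0, 0.1]
grip_width: 49.9
finger_force: 30.0
```

send_rows(offset=[[0.3, 0.25, 0], [0.6, 0.55, 0], [0.97, 0.84, 0], [0.97, 0.84, 0]], delta_rot=[[0, 0, 0], [0, 0, 0], [0, 0, 0], [0, 0, 0]])

```text
time: 16.62
tool_pos: [600.4, 141.1, 142.7]
tcp_rot: [3.141, 0.002, -0.004]
contact_force: [0.3, 0.9, -0.5]
grip_width: 49.6
finger_force: 30.0
```

send_rows(offset=[[0, 0.3, 0], [0, 0.6, 0], [0, 0.84, 0], [0, 0.84, 0], [0, 0.84, 0]], delta_rot=[[0, 0, 0], [0, 0, 0], [0, 0, 0], [0, 0, 0], [0, 0, 0]])

```text
time: 17.25
tool_pos: [598.0, 44.5, 144.4]
tcp_rot: [-3.141, 0.002, 0.0]
contact_force: [-0.8, -0.7, 0.1]
grip_width: 49.3
finger_force: 30.0
```

```bash
python3 - <<'E'
from h import *
k,im=snap('w7'); print(get_obs()['finger_force'], move(599.5,43.5,38,0))
E
```

```text
w7 17.25 [598.   44.5 144.4] [-3.141e+00  1.800e-03  4.000e-04] 49.3
30.00005006790161 (array([0.012 , 0.0108, 0.8887]), array([-0.0001,  0.0002,  0.0002]))
```

View pics/w7.png

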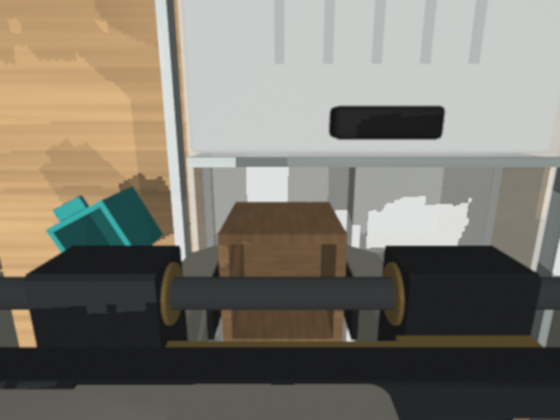

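M hangs upright and square above the rear-left cell, so I'll lower it.

send_rows(offset=[[0.01, 0.01, 0.2], [0.01, 0.01, 0.45], [0.01, 0.01, 0.7], [0.01, 0.01, 0.8], [0.01, 0.01, 0.85], [0.01, 0.01, 0.875], [0.01, 0.01, 0.875]], delta_rot=[[0, 0, 0], [0, 0, 0], [0, 0, 0], [0, 0, 0], [0, 0, 0], [0, 0, 0], [0, 0, 0]])

```text
time: 18.18
tool_pos: [600.4, 42.3, 41.0]
tcp_rot: [3.141, -0.001, 0.0]
contact_force: [0.5, -0.1, -0.4]
grip_width: 49.7
finger_force: 30.0
```

```bash
python3 - <<'E'
from h import *
o=get_obs(); print(o['tool_pos'],o['contact_force'],o['finger_force'],move(599.5,43.5,36.5,0,o))
E
```

```text
[600.39487412  42.27173307  41.02872496] [ 0.51831444 -0.10371967 -0.38358924] 29.999927580356598 (array([-0.0075, -0.0102,  0.0377]), array([ 0.    , -0.0002,  0.    ]))
```

send_rows(offset=[[0, 0, 0.015], [0, 0, 0.03], [0, 0, 0.03]], delta_rot=[[0, 0, 0], [0, 0, 0], [0, 0, 0]])

```text
time: 18.55
tool_pos: [600.4, 42.1, 37.5]
tcp_rot: [3.141, -0.001, -0.0]
contact_force: [-1.0, -0.0, 4.1]
grip_width: 49.6
finger_force: 30.0
```

send_rows(offset=[[0, 0, 0], [0, 0, 0], [0, 0, 0], [0, 0, 0]], delta_rot=[[0, 0, 0], [0, 0, 0], [0, 0, 0], [0, 0, 0]], grip=0.68)

```text
time: 19.05
tool_pos: [599.9, 42.2, 36.6]
tcp_rot: [3.142, 0.0, 0.0]
contact_force: [-0.5, -0.3, 0.1]
grip_width: 62.1
finger_force: 0.0
```

send_rows(offset=[[0, 0, -0.1], [0, 0, -0.3], [0, 0, -0.6], [0, 0, -1], [0, 0, -1], [0, 0, -1]], delta_rot=[[0, 0, 0], [0, 0, 0], [0, 0, 0], [0, 0, 0], [0, 0, 0], [0, 0, 0]])

```text
time: 19.8
tool_pos: [599.7, 42.2, 157.0]
tcp_rot: [3.141, -0.0, 0.0]
contact_force: [-0.1, -1.5, -0.5]
grip_width: 62.7
finger_force: 0.0
```

send_rows(offset=[[-0.27, -0.32, -0.2], [-0.54, -0.63, -0.3], [-0.81, -0.95, -0.3], [-0.81, -0.95, -0.3]], delta_rot=[[0, 0, 0], [0, 0, 0], [0, 0, 0], [0, 0, 0]], grip=1)

```text
time: 20.3
tool_pos: [500.0, 158.3, 191.9]
tcp_rot: [3.142, 0.003, 0.004]
contact_force: [-0.2, -1.0, -0.7]
grip_width: 91.3
finger_force: 0.0
```

send_rows(offset=[[0, -0.45, 0], [0, -0.95, 0], [0, -0.95, 0]], delta_rot=[[0, 0, 0], [0, 0, 0], [0, 0, 0]])

```text
time: 20.68
tool_pos: [502.4, 272.9, 191.2]
tcp_rot: [3.141, 0.002, 0.004]
contact_force: [-0.6, -0.3, 0.5]
grip_width: 91.6
finger_force: 0.0
```

send_rows(offset=[[0, -0.45, 0], [0, -0.93, 0], [0, -0.93, 0.2], [0, -0.93, 0.4], [0, -0.93, 0.6], [0, -0.93, 0.7], [0, -0.93, 0.7]], delta_rot=[[0, 0, -0.025], [0, 0, -0.05], [0, 0, -0.075], [0, 0, -0.1], [0, 0, -0.125], [0, 0, -0.151], [0, 0, -0.151]])

```text
time: 21.55
tool_pos: [502.7, 379.9, 106.7]
tcp_rot: [-3.14, 0.004, 0.946]
contact_force: [-0.1, 0.1, 0.8]
grip_width: 91.7
finger_force: 0.0
```

```bash
python3 - <<'E'
from h import *
k,im=snap('w8'); o=get_obs()
k5=np.load('pics/w5.npy',allow_pickle=True).item()
print('M rim centre seen before',at(k5,280,226,55))
for n in ['pot_A','pot_C']:
    print(n,[(np.round(d['uv']).tolist(),at(k,*d['uv'],0).round(1).tolist(),round(d['confidence'],2)) for d in finder.pinpoint(n,'wrist')])
print(move(503,382,25,.948))
E
```

```text
w8 21.55 [502.7 379.9 106.7] [-3.1404  0.0041  0.946 ] 91.7
M rim centre seen before [480.2874665  243.44405401  55.        ]
pot_A [([278.0, 205.0], [502.6, 382.7, 0.0], 0.63)]
pot_C []
(array([ 0.0027, -0.0072,  0.7005]), array([ 0.0001, -0.0001, -0.0005]))
```

View pics/w8.png

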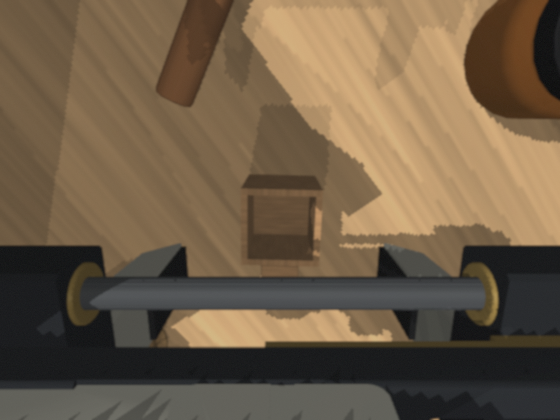

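L is square and centred (rim u 240–320). I'll grip it and carry it to the front-left cell.

send_rows(offset=[[0, 0, 0.25], [0, 0, 0.5], [0, 0, 0.685], [0, 0, 0.685]], delta_rot=[[0, 0, 0], [0, 0, 0], [0, 0, 0], [0, 0, 0]])

```text
time: 22.2
tool_pos: [502.1, 381.1, 25.5]
tcp_rot: [-3.141, 0.003, 0.947]
contact_force: [0.3, -0.3, 0.0]
grip_width: 91.4
finger_force: 0.0
```

send_rows(offset=[[0, 0, 0], [0, 0, 0], [0, 0, 0], [0, 0, 0], [0, 0, 0], [0, 0, 0]], delta_rot=[[0, 0, 0], [0, 0, 0], [0, 0, 0], [0, 0, 0], [0, 0, 0], [0, 0, 0]], grip=0.45)

```text
time: 22.95
tool_pos: [502.8, 381.8, 26.8]
tcp_rot: [3.141, -0.0, 0.949]
contact_force: [-0.1, -0.2, 2.7]
grip_width: 50.1
finger_force: 29.8
```

send_rows(offset=[[0, 0, -0.2], [0, 0, -0.5], [0, 0, -0.8], [0, 0, -1], [0, 0, -1]], delta_rot=[[0, 0, 0], [0, 0, 0], [0, 0, 0], [0, 0, 0], [0, 0, 0]])

```text
time: 23.58
tool_pos: [503.7, 382.3, 148.3]
tcp_rot: [3.14, -0.004, 0.949]
contact_force: [-0.8, -0.1, -0.2]
grip_width: 49.9
finger_force: 29.8
```

send_rows(offset=[[0, 0, 0], [0, 0, 0], [0, 0, 0], [0, 0, 0], [0, 0, 0], [0, 0, 0], [0, 0, 0]], delta_rot=[[0, 0, 0.025], [0, 0, 0.05], [0, 0, 0.075], [0, 0, 0.1], [0, 0, 0.125], [0, 0, 0.151], [0, 0, 0.151]])

```text
time: 24.45
tool_pos: [502.1, 381.4, 144.7]
tcp_rot: [3.14, 0.002, 0.001]
contact_force: [-0.2, 0.4, -0.3]
grip_width: 49.7
finger_force: 29.8
```

```bash
python3 - <<'E'
from h import *
o=get_obs(); print(o['tool_pos'],o['tcp_rot'],o['grip_width'],o['finger_force'],move(509.5,43.5,145,0,o))
E
```

```text
[502.08307825 381.38883555 144.68007383] [3.14007125e+00 2.42750597e-03 1.49792508e-03] 49.74830825333379 29.78056490421295 (array([5.7600e-02, 2.8158e+00, 1.5000e-03]), array([0.0002, 0.0004, 0.0002]))
```

send_rows(offset=[[0.02, 0.3, 0], [0.04, 0.7, 0], [0.06, 0.94, 0], [0.06, 0.94, 0]], delta_rot=[[0, 0, 0], [0, 0, 0], [0, 0, 0], [0, 0, 0]])

```text
time: 24.95
tool_pos: [509.9, 267.1, 145.9]
tcp_rot: [3.141, 0.001, 0.001]
contact_force: [0.8, 0.4, -0.0]
grip_width: 50.2
finger_force: 29.8
```

send_rows(offset=[[0, 0.45, 0], [0, 0.94, 0], [0, 0.94, 0]], delta_rot=[[0, 0, 0], [0, 0, 0], [0, 0, 0]])

```text
time: 25.32
tool_pos: [509.9, 153.8, 146.1]
tcp_rot: [3.141, 0.001, -0.001]
contact_force: [1.3, 0.6, -0.9]
grip_width: 49.9
finger_force: 29.8
```

send_rows(offset=[[0, 0.45, 0], [0, 0.8, 0], [0, 0.936, 0], [0, 0.936, 0], [0, 0.936, 0]], delta_rot=[[0, 0, 0], [0, 0, 0], [0, 0, 0], [0, 0, 0], [0, 0, 0]])

```text
time: 25.95
tool_pos: [510.0, 45.4, 146.4]
tcp_rot: [-3.141, 0.0, 0.002]
contact_force: [0.1, 0.4, -0.5]
grip_width: 49.9
finger_force: 29.8
```

```bash
python3 - <<'E'
from h import *
o=get_obs(); print(o['tool_pos'],o['tcp_rot'],o['grip_width'],o['finger_force'],move(509.5,43.5,38.5,0,o))
E
```

```text
[510.03311967  45.39416644 146.42165021] [-3.14109651e+00  1.10762347e-04  1.65688662e-03] 49.90133702414588 29.7796368598938 (array([-0.0044,  0.0162,  0.8993]), array([-0.0001,  0.    ,  0.0003]))
```

send_rows(offset=[[0, 0.016, 0.2], [0, 0.016, 0.45], [0, 0.016, 0.7], [0, 0.016, 0.8], [0, 0.016, 0.86], [0, 0.016, 0.895], [0, 0.016, 0.905], [0, 0.016, 0.905]], delta_rot=[[0, 0, 0], [0, 0, 0], [0, 0, 0], [0, 0, 0], [0, 0, 0], [0, 0, 0], [0, 0, 0], [0, 0, 0]])

```text
time: 26.95
tool_pos: [510.5, 42.0, 38.7]
tcp_rot: [3.142, -0.002, -0.0]
contact_force: [-1.2, 1.0, 2.3]
grip_width: 50.0
finger_force: 29.8
```

send_rows(offset=[[0, 0, 0], [0, 0, 0], [0, 0, 0], [0, 0, 0]], delta_rot=[[0, 0, 0], [0, 0, 0], [0, 0, 0], [0, 0, 0]], grip=0.68)

```text
time: 27.45
tool_pos: [510.0, 41.9, 37.9]
tcp_rot: [3.142, 0.0, 0.0]
contact_force: [0.0, -0.4, 0.4]
grip_width: 62.6
finger_force: 0.0
```

send_rows(offset=[[0, 0, -0.1], [0, 0, -0.3], [0, 0, -0.6], [0, 0, -1], [0, 0, -1], [0, 0, -1]], delta_rot=[[0, 0, 0], [0, 0, 0], [0, 0, 0], [0, 0, 0], [0, 0, 0], [0, 0, 0]])

```text
time: 28.2
tool_pos: [509.6, 42.0, 158.0]
tcp_rot: [3.141, 0.0, 0.0]
contact_force: [0.2, -0.3, -1.1]
grip_width: 62.3
finger_force: 0.0
```

```bash
python3 - <<'E'
from h import *
o=get_obs(); print(o['tool_pos'],o['tcp_rot'],move(402.8,-323.5,110,.684,o))
E
```

```text
[509.59024384  41.97989974 158.00949507] [3.14147439e+00 1.03173787e-05 1.49289384e-04] (array([-0.8904,  3.0455,  0.4004]), array([ 0.    ,  0.    , -0.1088]))
```

send_rows(offset=[[-0.1, 0.5, -0.2], [-0.2, 1, -0.2], [-0.2, 1, -0.2]], delta_rot=[[0, 0, 0], [0, 0, 0], [0, 0, 0]], grip=1)

```text
time: 28.58
tool_pos: [484.7, -81.3, 180.9]
tcp_rot: [3.141, 0.002, -0.005]
contact_force: [1.1, 1.2, 0.1]
grip_width: 87.9
finger_force: 0.0
```

send_rows(offset=[[-0.2, 0.5, 0], [-0.35, 1, 0], [-0.35, 1, 0]], delta_rot=[[0, 0, 0], [0, 0, 0], [0, 0, 0]])

```text
time: 28.95
tool_pos: [442.7, -200.2, 180.8]
tcp_rot: [-3.141, 0.002, -0.005]
contact_force: [1.3, -0.3, -0.9]
grip_width: 92.0
finger_force: 0.0
```

send_rows(offset=[[-0.17, 0.5, 0], [-0.34, 1, 0], [-0.34, 1, 0.2], [-0.34, 1, 0.4], [-0.34, 1, 0.55], [-0.34, 1, 0.6], [-0.34, 1, 0.6]], delta_rot=[[0, 0, -0.02], [0, 0, -0.045], [0, 0, -0.07], [0, 0, -0.09], [0, 0, -0.109], [0, 0, -0.109], [0, 0, -0.109]])

```text
time: 29.82
tool_pos: [403.6, -317.0, 109.6]
tcp_rot: [-3.14, -0.0, 0.684]
contact_force: [-0.6, -0.6, -0.3]
grip_width: 91.9
finger_force: 0.0
```

```bash
python3 - <<'E'
from h import *
k,im=snap('w9')
for n in ['pot_A','pot_C']:
    print(n,[(np.round(d['uv']).tolist(),at(k,*d['uv'],0).round(1).tolist(),round(d['confidence'],2)) for d in finder.pinpoint(n,'wrist')])
    s=finder.silhouettes(n,'wrist'); print([np.round(x['box']).tolist() for x in s])
k,im=snap('t9','top')
for n in ['pot_A','pot_C']:
    print(n,[(np.round(d['uv']).tolist(),at(k,*d['uv'],0).round(1).tolist(),round(d['confidence'],2)) for d in finder.pinpoint(n,'top')])
print(move(402.8,-323.5,25,.684))
a=cv2.imread('pics/w9.png'); b=cv2.imread('pics/t9.png')[150:330,80:440]
C=np.zeros((600,800,3),np.uint8); C[:240,:320]=cv2.resize(a,(320,240)); C[240:600,:720]=cv2.resize(b,(720,360),interpolation=cv2.INTER_CUBIC)
c=a[120:300,150:410]; C[:240,330:330+347]=cv2.resize(c,(347,240)); cv2.imwrite('pics/c9.png',C)
E
```

```text
w9 29.82 [ 403.6 -317.   109.6] [-3.1403e+00 -1.0000e-04  6.8380e-01] 91.9
pot_A []
[]
pot_C [([285.0, 216.0], [400.9, -323.1, 0.0], 0.59), ([184.0, 123.0], [409.0, -220.1, 0.0], 0.59)]
[[97.0, 65.0, 229.0, 182.0], [248.0, 181.0, 329.0, 278.0]]
t9 30.07 [ 403.5 -318.2  110.6] [ 3.1402e+00 -1.0000e-04  6.8440e-01] 92.1
pot_A [([234.0, 244.0], [514.9, 40.6, 0.0], 0.82), ([361.0, 207.0], [555.9, -314.9, 0.0], 0.22)]
pot_C [([337.0, 264.0], [416.0, -219.4, 0.0], 0.77), ([376.0, 259.0], [409.9, -324.1, 0.0], 0.62), ([356.0, 205.0], [562.7, -301.9, 0.0], 0.34)]
(array([-0.0312,  0.0312,  0.7113]), array([ 0.0001, -0.    ,  0.0001]))
```

View pics/c9.png

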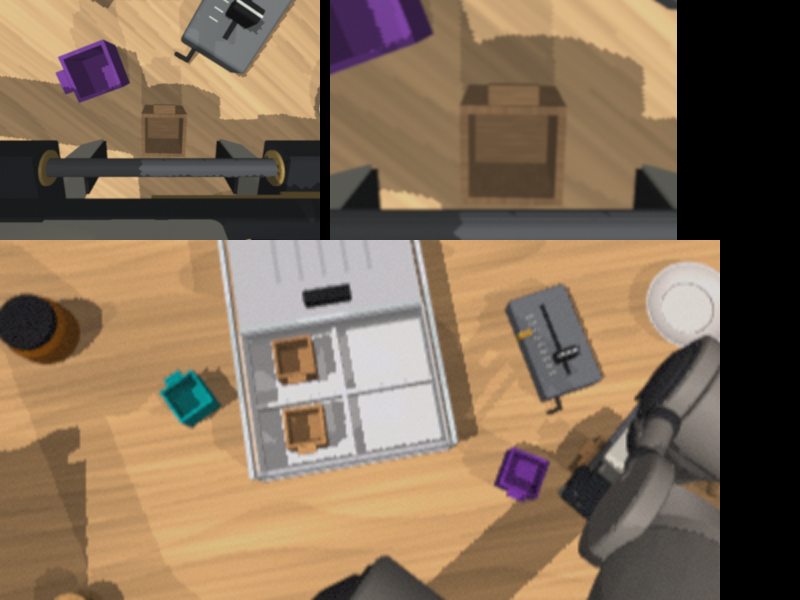

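M and L stand in the left cells with their tabs to the front, at composite pixels (295,358) and (305,427). R (513,150) is square between the fingers and clear of the purple pot. I'll grip R.

send_rows(offset=[[-0.03, 0.035, 0.1], [-0.03, 0.035, 0.3], [-0.03, 0.035, 0.55], [-0.03, 0.035, 0.705], [-0.03, 0.035, 0.705]], delta_rot=[[0, 0, 0], [0, 0, 0], [0, 0, 0], [0, 0, 0], [0, 0, 0]])

```text
time: 30.85
tool_pos: [402.1, -323.0, 23.5]
tcp_rot: [-3.138, 0.0, 0.685]
contact_force: [0.1, -0.2, 0.4]
grip_width: 91.5
finger_force: 0.0
```

send_rows(offset=[[0, 0, 0], [0, 0, 0], [0, 0, 0], [0, 0, 0], [0, 0, 0], [0, 0, 0]], delta_rot=[[0, 0, 0], [0, 0, 0], [0, 0, 0], [0, 0, 0], [0, 0, 0], [0, 0, 0]], grip=0.45)

```text
time: 31.6
tool_pos: [403.1, -323.6, 25.6]
tcp_rot: [3.141, 0.0, 0.685]
contact_force: [-0.1, 1.0, 3.1]
grip_width: 50.1
finger_force: 30.0
```

send_rows(offset=[[0, 0, -0.2], [0, 0, -0.5], [0, 0, -0.8], [0, 0, -1], [0, 0, -1]], delta_rot=[[0, 0, 0], [0, 0, 0], [0, 0, 0], [0, 0, 0], [0, 0, 0]])

```text
time: 32.22
tool_pos: [403.8, -324.3, 146.9]
tcp_rot: [3.138, -0.0, 0.685]
contact_force: [0.7, 1.1, -1.3]
grip_width: 50.1
finger_force: 30.0
```

send_rows(offset=[[0, 0, 0], [0, 0, 0], [0, 0, 0], [0, 0, 0], [0, 0, 0], [0, 0, 0], [0, 0, 0], [0, 0, 0]], delta_rot=[[0, 0, -0.0255], [0, 0, -0.051], [0, 0, -0.0765], [0, 0, -0.102], [0, 0, -0.1275], [0, 0, -0.153], [0, 0, -0.1785], [0, 0, -0.204]])

```text
time: 33.22
tool_pos: [402.5, -323.0, 143.7]
tcp_rot: [-3.141, -0.002, 1.972]
contact_force: [0.4, 0.0, -0.6]
grip_width: 49.1
finger_force: 30.0
```

send_rows(offset=[[0, 0, 0], [0, 0, 0], [0, 0, 0], [0, 0, 0], [0, 0, 0], [0, 0, 0], [0, 0, 0], [0, 0, 0]], delta_rot=[[0, 0, -0.027], [0, 0, -0.054], [0, 0, -0.08], [0, 0, -0.107], [0, 0, -0.134], [0, 0, -0.16], [0, 0, -0.1872], [0, 0, -0.1872]])

```text
time: 34.22
tool_pos: [402.6, -323.1, 144.0]
tcp_rot: [3.14, -0.002, 3.141]
contact_force: [0.1, 0.4, -1.0]
grip_width: 50.0
finger_force: 30.0
```

```bash
python3 - <<'E'
from h import *
o=get_obs(); print(o['tool_pos'],o['tcp_rot'],o['grip_width'],o['finger_force'],move(509.5,-72.5,145,np.pi,o))
E
```

```text
[ 402.58247371 -323.09479043  143.98187798] [ 3.13995744e+00 -1.57126194e-03  3.14136824e+00] 50.04481184511314 29.998795688152313 (array([-0.8905,  2.0885, -0.0065]), array([ 0.0003, -0.0003, -0.    ]))
```

send_rows(offset=[[-0.15, 0.3, 0], [-0.3, 0.7, 0], [-0.45, 1, 0], [-0.45, 1, 0]], delta_rot=[[0, 0, 0], [0, 0, 0], [0, 0, 0], [0, 0, 0]])

```text
time: 34.72
tool_pos: [457.3, -201.1, 144.6]
tcp_rot: [3.141, -0.001, -3.14]
contact_force: [0.3, -0.5, -0.7]
grip_width: 49.3
finger_force: 30.0
```

send_rows(offset=[[-0.2, 0.5, 0], [-0.44, 0.98, 0], [-0.44, 1, 0], [-0.44, 1, 0]], delta_rot=[[0, 0, 0], [0, 0, 0], [0, 0, 0], [0, 0, 0]])

```text
time: 35.22
tool_pos: [509.2, -83.9, 144.8]
tcp_rot: [-3.141, -0.001, -3.141]
contact_force: [-0.3, -0.0, -1.0]
grip_width: 50.1
finger_force: 30.0
```

send_rows(offset=[[0, 0.05, 0], [0, 0.09, 0], [0, 0.09, 0], [0, 0.09, 0]], delta_rot=[[0, 0, 0], [0, 0, 0], [0, 0, 0], [0, 0, 0]])

```text
time: 35.72
tool_pos: [509.5, -73.0, 145.4]
tcp_rot: [-3.141, 0.0, -3.141]
contact_force: [-0.8, -0.0, -0.3]
grip_width: 49.7
finger_force: 30.0
```

```bash
python3 - <<'E'
from h import *
o=get_obs(); print(o['tool_pos'],o['tcp_rot'],o['grip_width'],o['finger_force'],move(509.5,-72.5,38,np.pi,o))
E
```

```text
[509.47930725 -72.98947123 145.42289315] [-3.14133401e+00  1.68783620e-04 -3.14075888e+00] 49.734429287934184 29.999908804893494 (array([-0.    ,  0.0043,  0.8952]), array([-0.    ,  0.    ,  0.0001]))
```

send_rows(offset=[[0, 0, 0.2], [0, 0, 0.45], [0, 0, 0.7], [0, 0, 0.8], [0, 0, 0.86], [0, 0, 0.89], [0, 0, 0.9], [0, 0, 0.9]], delta_rot=[[0, 0, 0], [0, 0, 0], [0, 0, 0], [0, 0, 0], [0, 0, 0], [0, 0, 0], [0, 0, 0], [0, 0, 0]])

```text
time: 36.72
tool_pos: [509.9, -72.7, 37.9]
tcp_rot: [-3.141, 0.001, -3.14]
contact_force: [0.4, 0.8, -0.2]
grip_width: 49.9
finger_force: 30.0
```

send_rows(offset=[[0, 0, 0], [0, 0, 0], [0, 0, 0], [0, 0, 0]], delta_rot=[[0, 0, 0], [0, 0, 0], [0, 0, 0], [0, 0, 0]], grip=0.68)

```text
time: 37.22
tool_pos: [509.5, -72.6, 37.4]
tcp_rot: [-3.142, 0.0, -3.14]
contact_force: [1.0, 0.4, -0.2]
grip_width: 62.3
finger_force: 0.0
```

send_rows(offset=[[0, 0, -0.1], [0, 0, -0.3], [0, 0, -0.6], [0, 0, -1], [0, 0, -1], [0, 0, -1]], delta_rot=[[0, 0, 0], [0, 0, 0], [0, 0, 0], [0, 0, 0], [0, 0, 0], [0, 0, 0]])

```text
time: 37.98
tool_pos: [509.2, -72.5, 157.4]
tcp_rot: [-3.142, 0.0, -3.14]
contact_force: [-0.1, 0.3, 0.1]
grip_width: 62.3
finger_force: 0.0
```

```bash
python3 - <<'E'
from h import *
o=get_obs(); print(o['tool_pos'],o['tcp_rot'],move(665,-14,206,np.pi/2,o))
E
```

```text
[509.18723029 -72.50532741 157.43610433] [-3.14154147e+00  3.47882464e-05 -3.14026772e+00] (array([-1.2991,  0.4858, -0.4047]), array([-0.    ,  0.    ,  0.2502]))
```

All three pots are released. Before shutting the roof I'll go to the heat control, which also clears the top view so I can check the pots.

send_rows(offset=[[0, 0, -0.1], [0, 0, -0.2], [0, 0, -0.3], [0, 0, -0.3], [0, 0, -0.3], [0, 0, -0.3], [0, 0, -0.3], [0, 0, -0.3]], delta_rot=[[0, 0, 0.028], [0, 0, 0.056], [0, 0, 0.084], [0, 0, 0.112], [0, 0, 0.14], [0, 0, 0.168], [0, 0, 0.196], [0, 0, 0.224]], grip=1)

```text
time: 38.98
tool_pos: [508.7, -72.4, 191.8]
tcp_rot: [-3.139, -0.001, 1.73]
contact_force: [-0.6, 0.0, -0.5]
grip_width: 91.9
finger_force: 0.0
```

send_rows(offset=[[0, 0, 0], [0, 0, 0]], delta_rot=[[0, 0, 0.0262], [0, 0, 0.0262]])

```text
time: 39.22
tool_pos: [508.8, -72.4, 192.1]
tcp_rot: [-3.139, -0.001, 1.572]
contact_force: [0.3, 0.2, 0.2]
grip_width: 91.9
finger_force: 0.0
```

send_rows(offset=[[-0.45, 0.1, 0], [-0.9, 0.21, 0], [-0.9, 0.21, 0]], delta_rot=[[0, 0, 0], [0, 0, 0], [0, 0, 0]])

```text
time: 39.6
tool_pos: [534.7, -183.8, 192.1]
tcp_rot: [-3.14, 0.0, 1.57]
contact_force: [0.1, 0.1, 0.2]
grip_width: 91.7
finger_force: 0.0
```

send_rows(offset=[[-0.45, 0.1, 0], [-0.9, 0.21, 0], [-0.9, 0.21, 0], [-0.9, 0.21, 0]], delta_rot=[[0, 0, 0], [0, 0, 0], [0, 0, 0], [0, 0, 0]])

```text
time: 40.1
tool_pos: [559.5, -287.2, 192.5]
tcp_rot: [-3.14, -0.002, 1.573]
contact_force: [-0.6, 1.2, -0.1]
grip_width: 92.0
finger_force: 0.0
```

```bash
python3 - <<'E'
from h import *
k,im=snap('w10')
for n,z in [('fader_top',68),('clip_top',44),('heat_control',0)]:
    print(n,[(np.round(d['uv'],1).tolist(),at(k,*d['uv'],z).round(1).tolist(),round(d['confidence'],2)) for d in finder.pinpoint(n,'wrist')])
t,it=snap('t10','top'); 
C=np.zeros((600,800,3),np.uint8)
a=cv2.imread('pics/w10.png'); b=cv2.imread('pics/t10.png')
C[:300,:400]=cv2.resize(a,(400,300)); c=b[205:280,185:315]; C[:300,400:800]=cv2.resize(c,(400,230),interpolation=cv2.INTER_CUBIC)[:300] if 0 else cv2.copyMakeBorder(cv2.resize(c,(400,230),interpolation=cv2.INTER_CUBIC),0,70,0,0,0)
u0,v0=200,110
d=cv2.resize(a[v0:v0+150,u0:u0+200],(400,300),interpolation=cv2.INTER_CUBIC)
e=cv2.resize(b,(400,300)); C[300:,:400]=d; C[300:,400:]=e
cv2.imwrite('pics/c10.png',C)
E
```

```text
w10 40.1 [ 559.5 -287.2  192.5] [-3.1399e+00 -1.8000e-03  1.5727e+00] 92.0
fader_top [([266.2, 224.6], [547.0, -306.1, 68.0], 0.88)]
clip_top [([308.6, 168.8], [583.5, -262.3, 44.0], 0.71)]
heat_control [([295.8, 196.2], [574.3, -296.5, 0.0], 0.95)]
t10 40.3 [ 560.  -287.1  193.6] [-3.1415e+00 -2.0000e-04  1.5730e+00] 92.1
```

View pics/c10.png

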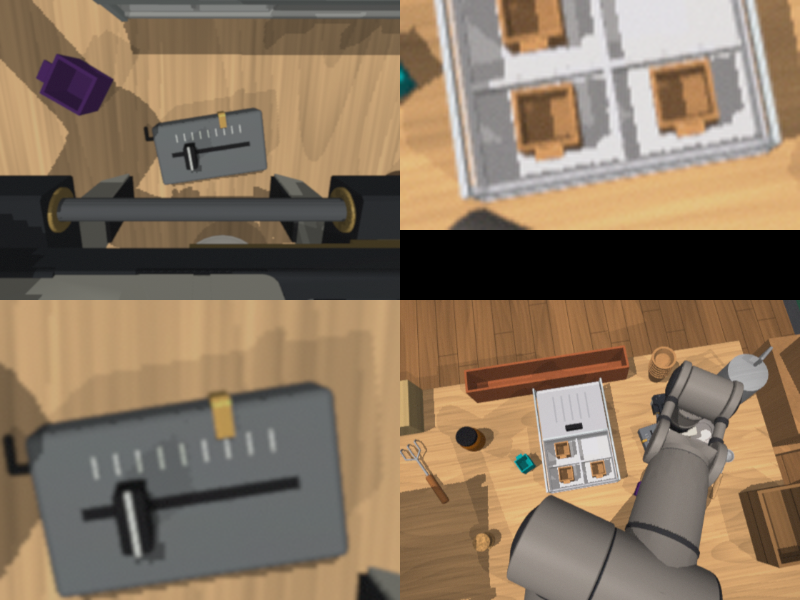

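Pots stand square in three cells with tabs to the front. On the heat control, the fader cap's white line is at (264,220) and the clip's centre at about (311,168). Now the slot geometry.

```bash
python3 - <<'E'
from h import *
k=np.load('pics/w10.npy',allow_pickle=True).item()
a,b=at(k,241.5,218,40),at(k,349,201.5,40); d=b-a; ph=np.arctan2(d[1],d[0]); print('slot',a,b,np.hypot(*d[:2]),ph)
# box top edges
for p,q in [((215,182),(355,151)),((228,257),(372,226))]:
    A,B=at(k,p[0],p[1],40),at(k,q[0],q[1],40); print(A.round(),B.round(),np.arctan2(*(B-A)[1::-1]))
c,s=np.cos(ph),np.sin(ph); M=np.array([[c,s],[-s,c]])
for n,u,v,z in [('fad_pin',266.2,224.6,68),('fad_me',264.5,220,68),('clip_pin',308.6,168.8,44),('clip_me',311.5,168.5,44),('hc',295.8,196.2,0)]:
    P=at(k,u,v,z); print(n,P.round(1),'in slot frame',(M@(P[:2]-a[:2])).round(1))
im=cv2.imread('pics/w10.png'); h=cv2.cvtColor(im,cv2.COLOR_BGR2HSV)
m=cv2.inRange(h,(12,110,90),(30,255,255))[150:190,295:330]; ys,xs=np.nonzero(m); print('brass',xs.mean()+295,ys.mean()+150,len(xs),ys.min()+150,ys.max()+150)
for r in range(ys.min(),ys.max()+1): print(r+150, (xs[ys==r].min()+295,xs[ys==r].max()+295) if (ys==r).any() else '',end=';')
E
```

```text
slot [ 523.06905394 -308.37099036   40.        ] [ 621.07980832 -292.54887523   40.        ] 99.27964192641278 0.16005163313729617
[ 500. -275.   40.] [ 624. -247.   40.] 0.22067561134296845
[ 509. -347.   40.] [ 644. -316.   40.] 0.22723777504859666
fad_pin [ 547.  -306.1   68. ] in slot frame [24.  -1.6]
fad_me [ 545.6 -302.1   68. ] in slot frame [23.3  2.6]
clip_pin [ 583.5 -262.3   44. ] in slot frame [67.  35.8]
clip_me [ 586.  -262.1   44. ] in slot frame [69.5 35.7]
hc [ 574.3 -296.5    0. ] in slot frame [52.5  3.5]
brass 310.5841121495327 166.1355140186916 214 155 178
155 (np.int64(308), np.int64(312));156 (np.int64(304), np.int64(313));157 (np.int64(304), np.int64(314));158 (np.int64(305), np.int64(314));159 (np.int64(305), np.int64(314));160 (np.int64(305), np.int64(314));161 (np.int64(305), np.int64(314));162 (np.int64(305), np.int64(314));163 (np.int64(306), np.int64(314));164 (np.int64(306), np.int64(314));165 (np.int64(307), np.int64(315));166 (np.int64(307), np.int64(315));167 (np.int64(307), np.int64(315));168 (np.int64(307), np.int64(315));169 (np.int64(307), np.int64(315));170 (np.int64(307), np.int64(315));171 (np.int64(308), np.int64(315));172 (np.int64(308), np.int64(316));173 (np.int64(308), np.int64(316));174 (np.int64(308), np.int64(316));175 (np.int64(308), np.int64(316));176 (np.int64(308), np.int64(316));177 (np.int64(308), np.int64(316));178 (np.int64(309), np.int64(312));
```

send_rows(offset=[[-0.14, -0.112, 0], [-0.14, -0.112, 0.2], [-0.14, -0.112, 0.5], [-0.14, -0.112, 0.8], [-0.14, -0.112, 0.8], [-0.14, -0.112, 0.8]], delta_rot=[[0, 0, -0.0125], [0, 0, -0.0247], [0, 0, -0.0247], [0, 0, -0.0247], [0, 0, -0.0247], [0, 0, -0.0247]], grip=0.43)

```text
time: 41.1
tool_pos: [547.3, -305.6, 99.0]
tcp_rot: [3.14, 0.002, 1.727]
contact_force: [-0.0, -1.1, 0.3]
grip_width: 40.4
finger_force: 0.0
```

```bash
python3 - <<'E'
from h import *
k,im=snap('w11')
for n,z in [('fader_top',68),('clip_top',44)]:
    print(n,[(np.round(d['uv'],1).tolist(),at(k,*d['uv'],z).round(1).tolist(),round(d['confidence'],2)) for d in finder.pinpoint(n,'wrist')])
print(move(546.3,-304,50,1.728))
E
```

```text
w11 41.1 [ 547.3 -305.6   99. ] [3.1400e+00 1.7000e-03 1.7266e+00] 40.4
fader_top [([278.4, 236.1], [545.7, -303.2, 68.0], 0.57)]
clip_top [([351.3, 166.8], [583.8, -260.6, 44.0], 0.84)]
(array([ 0.0182, -0.0072,  0.4109]), array([ 0.0004,  0.0004, -0.0003]))
```

send_rows(offset=[[0.01, -0.008, 0.15], [0.01, -0.008, 0.3], [0.01, -0.008, 0.4], [0.01, -0.008, 0.4]], delta_rot=[[0, 0, 0], [0, 0, 0], [0, 0, 0], [0, 0, 0]])

```text
time: 41.75
tool_pos: [544.9, -304.1, 48.3]
tcp_rot: [-3.14, -0.001, 1.726]
contact_force: [-0.2, -1.1, 0.1]
grip_width: 39.7
finger_force: 0.0
```

send_rows(offset=[[0, 0, 0], [0, 0, 0], [0, 0, 0], [0, 0, 0], [0, 0, 0]], delta_rot=[[0, 0, 0], [0, 0, 0], [0, 0, 0], [0, 0, 0], [0, 0, 0]], grip=0.1)

```text
time: 42.38
tool_pos: [545.7, -304.6, 49.8]
tcp_rot: [3.141, 0.001, 1.726]
contact_force: [0.2, 0.4, 3.1]
grip_width: 14.1
finger_force: 30.0
```

```bash
python3 - <<'E'
from h import *
o=get_obs(); print(o['tool_pos'],o['tcp_rot'],o['contact_force'],o['grip_width'],o['finger_force'])
E
```

```text
[ 545.66043991 -304.55211977   49.83171545] [3.14094812e+00 7.30330926e-04 1.72623495e+00] [0.18779826 0.43478083 3.08182689] 14.0515551212446 29.99681442975998
```

send_rows(offset=[[0, 0.1, 0], [0, 0.2, 0], [0, 0.3, 0], [0, 0.378, 0], [0, 0.378, 0]], delta_rot=[[0, 0, 0], [0, 0, 0], [0, 0, 0], [0, 0, 0], [0, 0, 0]])

```text
time: 43.0
tool_pos: [592.1, -297.0, 49.8]
tcp_rot: [3.14, 0.001, 1.727]
contact_force: [0.5, 1.5, 5.9]
grip_width: 13.8
finger_force: 30.0
```

send_rows(offset=[[0, 0, 0], [0, 0, 0], [0, 0, 0], [0, 0, 0]], delta_rot=[[0, 0, 0], [0, 0, 0], [0, 0, 0], [0, 0, 0]], grip=0.43)

```text
time: 43.5
tool_pos: [590.1, -297.4, 49.2]
tcp_rot: [-3.141, -0.0, 1.726]
contact_force: [0.8, -0.9, -0.7]
grip_width: 39.1
finger_force: 0.0
```

send_rows(offset=[[0, 0, -0.2], [0, 0, -0.5], [0, 0, -0.8], [0, -0.2, -0.8], [0, -0.2, -0.8], [0, -0.2, -0.8]], delta_rot=[[0, 0, 0], [0, 0, 0], [0, 0, 0], [0, 0, 0], [0, 0, 0], [0, 0, 0]])

```text
time: 44.25
tool_pos: [566.7, -301.0, 145.0]
tcp_rot: [-3.141, -0.0, 1.726]
contact_force: [0.4, -0.3, -0.2]
grip_width: 39.5
finger_force: 0.0
```

```bash
python3 - <<'E'
from h import *
k,im=snap('w12')
for n,z in [('fader_top',68),('clip_top',44)]:
    print(n,[(np.round(d['uv'],1).tolist(),at(k,*d['uv'],z).round(1).tolist(),round(d['confidence'],2)) for d in finder.pinpoint(n,'wrist')])
f=proj(k,[[590.5,-297,68],[584.9,-262,44]]); print(f)
h=cv2.cvtColor(im,cv2.COLOR_RGB2HSV); m=cv2.inRange(h,(12,110,90),(30,255,255)); u,v=f[1].astype(int)
ys,xs=np.nonzero(m[v-20:v+20,u-20:u+20]); B=(xs.mean()+u-20,ys.mean()+v-20); print('brass',B,len(xs),at(k,*B,44))
# white line on black cap
u,v=f[0].astype(int); g=h[v-25:v+25,u-14:u+14]; m=(g[...,2]>150)&(g[...,1]<50); ys,xs=np.nonzero(m); L=(xs.mean()+u-14,ys.mean()+v-25); print('line',L,len(xs),at(k,*L,68))
d=at(k,*L,68)-at(k,*B,44); print('along',d[0]*np.cos(.157)+d[1]*np.sin(.157),'across',-d[0]*np.sin(.157)+d[1]*np.cos(.157))
cv2.imwrite('pics/c12.png',cv2.resize(im[v-110:v+60,max(u-130,0):u+130][...,::-1],None,fx=3,fy=3,interpolation=cv2.INTER_CUBIC))
E
```

```text
w12 44.25 [ 566.7 -301.   145. ] [-3.1415e+00 -4.0000e-04  1.7257e+00] 39.5
fader_top [([318.3, 214.7], [592.1, -294.4, 68.0], 0.72)]
clip_top [([311.3, 161.3], [583.2, -261.3, 44.0], 0.82)]
[[315.39258727 217.88675627]
 [313.38944848 162.63423195]]
brass (np.float64(313.9483870967742), np.float64(160.5451612903226)) 310 [ 585.03412292 -260.42655611   44.        ]
line (np.float64(319.05797101449275), np.float64(217.23913043478262)) 138 [ 592.93706561 -296.14423431   68.        ]
along 2.2210761901214626 across -36.51405016409223
```

The fader reads 2–3 mm past the clip, so I'll regrip and ease it back.

send_rows(offset=[[0, 0.21, 0], [0, 0.21, 0.3], [0, 0.21, 0.6], [0, 0.21, 0.8], [0, 0.21, 0.8]], delta_rot=[[0, 0, 0], [0, 0, 0], [0, 0, 0], [0, 0, 0], [0, 0, 0]])

```text
time: 45.02
tool_pos: [590.4, -296.2, 46.8]
tcp_rot: [-3.138, -0.003, 1.726]
contact_force: [-0.6, -0.4, 0.4]
grip_width: 39.5
finger_force: 0.0
```

send_rows(offset=[[0, 0, 0], [0, 0, 0], [0, 0, 0], [0, 0, 0], [0, 0, 0]], delta_rot=[[0, 0, 0], [0, 0, 0], [0, 0, 0], [0, 0, 0], [0, 0, 0]], grip=0.1)

```text
time: 45.65
tool_pos: [591.9, -297.5, 50.5]
tcp_rot: [3.14, 0.001, 1.726]
contact_force: [-0.4, -0.3, 5.2]
grip_width: 13.7
finger_force: 30.0
```

send_rows(offset=[[0, -0.02, 0], [0, -0.025, 0], [0, -0.025, 0], [0, -0.025, 0]], delta_rot=[[0, 0, 0], [0, 0, 0], [0, 0, 0], [0, 0, 0]])

```text
time: 46.15
tool_pos: [589.1, -298.0, 50.4]
tcp_rot: [3.14, 0.001, 1.726]
contact_force: [0.5, 0.4, 5.3]
grip_width: 13.9
finger_force: 30.0
```

send_rows(offset=[[0, 0, 0], [0, 0, 0], [0, 0, 0], [0, 0, 0]], delta_rot=[[0, 0, 0], [0, 0, 0], [0, 0, 0], [0, 0, 0]], grip=0.43)

```text
time: 46.65
tool_pos: [588.3, -297.6, 49.1]
tcp_rot: [-3.141, -0.0, 1.726]
contact_force: [-0.5, -0.1, 0.2]
grip_width: 39.1
finger_force: 0.0
```

send_rows(offset=[[0, 0, -0.2], [0, 0, -0.5], [0, 0, -0.8], [0, -0.2, -0.8], [0, -0.2, -0.8], [0, -0.2, -0.8]], delta_rot=[[0, 0, 0], [0, 0, 0], [0, 0, 0], [0, 0, 0], [0, 0, 0], [0, 0, 0]])

```text
time: 47.4
tool_pos: [564.9, -301.3, 145.0]
tcp_rot: [-3.141, -0.0, 1.726]
contact_force: [-0.0, 0.3, 0.2]
grip_width: 39.4
finger_force: 0.0
```

```bash
cat > f.py <<'E'
from h import *
import sys
k,im=snap(sys.argv[1])
for n,z in [('fader_top',68),('clip_top',44)]:
    print(n,[(np.round(d['uv'],1).tolist(),at(k,*d['uv'],z).round(1).tolist(),round(d['confidence'],2)) for d in finder.pinpoint(n,'wrist')])
f=proj(k,[[589,-297,68],[584.9,-262,44]])
h=cv2.cvtColor(im,cv2.COLOR_RGB2HSV); m=cv2.inRange(h,(12,110,90),(30,255,255)); u,v=f[1].astype(int)
ys,xs=np.nonzero(m[v-20:v+20,u-20:u+20]); B=(xs.mean()+u-20,ys.mean()+v-20); print('brass',at(k,*B,44))
u,v=f[0].astype(int); g=h[v-25:v+25,u-14:u+14]; m=(g[...,2]>150)&(g[...,1]<50); ys,xs=np.nonzero(m); L=(xs.mean()+u-14,ys.mean()+v-25); print('line',len(xs),at(k,*L,68))
d=at(k,*L,68)-at(k,*B,44); print('along',d[0]*np.cos(.157)+d[1]*np.sin(.157))
E
python3 f.py w13; python3 -c "
from h import *
print(move(665,-14,180,np.pi/2))"
```

```text
w13 47.4 [ 564.9 -301.3  145. ] [-3.1415e+00 -4.0000e-04  1.7257e+00] 39.4
fader_top [([315.5, 217.2], [588.7, -296.7, 68.0], 0.85)]
clip_top [([316.0, 164.3], [585.2, -263.1, 44.0], 0.63)]
brass [ 585.1314507  -260.22360179   44.        ]
line 141 [ 589.84715939 -295.87280968   68.        ]
along -0.9162516332734576
(array([ 2.235 ,  1.1932, -0.2932]), array([-0.0001, -0.0001,  0.0248]))
```

The fader is level within about 2 mm. Now I'll shut the roof.

send_rows(offset=[[0, 0, -0.2], [0, 0, -0.5], [0, 0, -0.5]], delta_rot=[[0, 0, 0.012], [0, 0, 0.0247], [0, 0, 0.0247]], grip=1)

```text
time: 47.92
tool_pos: [566.4, -302.1, 208.3]
tcp_rot: [3.137, 0.003, 1.571]
contact_force: [-0.7, -0.2, 0.1]
grip_width: 65.0
finger_force: 0.0
```

send_rows(offset=[[0.4, 0.14, 0], [0.8, 0.28, 0], [0.8, 0.28, 0]], delta_rot=[[0, 0, 0], [0, 0, 0], [0, 0, 0]])

```text
time: 48.3
tool_pos: [599.1, -201.6, 204.1]
tcp_rot: [-3.14, -0.002, 1.576]
contact_force: [0.8, 0.6, 0.2]
grip_width: 90.8
finger_force: 0.0
```

send_rows(offset=[[0.4, 0.14, 0], [0.8, 0.28, 0], [0.8, 0.28, 0]], delta_rot=[[0, 0, 0], [0, 0, 0], [0, 0, 0]])

```text
time: 48.68
tool_pos: [632.4, -106.7, 204.2]
tcp_rot: [-3.14, -0.001, 1.575]
contact_force: [-0.6, -0.1, 0.2]
grip_width: 91.5
finger_force: 0.0
```

send_rows(offset=[[0.4, 0.14, 0], [0.8, 0.26, 0], [0.8, 0.26, 0], [0.8, 0.26, 0]], delta_rot=[[0, 0, 0], [0, 0, 0], [0, 0, 0], [0, 0, 0]])

```text
time: 49.18
tool_pos: [662.8, -14.9, 204.6]
tcp_rot: [-3.14, 0.001, 1.57]
contact_force: [-0.1, -0.9, 0.6]
grip_width: 91.8
finger_force: 0.0
```

```bash
python3 - <<'E'
from h import *
k,im=snap('w14')
print([(np.round(d['uv'],1).tolist(),at(k,*d['uv'],107).round(1).tolist(),round(d['confidence'],2)) for d in finder.pinpoint('roof_grip','wrist')])
print(move(664.3,-14,88,np.pi/2))
E
```

```text
w14 49.17 [662.8 -14.9 204.6] [-3.1403e+00  9.0000e-04  1.5704e+00] 91.8
[([284.7, 210.4], [665.7, -14.7, 107.0], 0.66)]
(array([0.0122, 0.0135, 0.975 ]), array([-0.0001,  0.0001, -0.0003]))
```

send_rows(offset=[[0, 0.012, 0.3], [0, 0.012, 0.7], [0, 0.012, 0.9], [0, 0.012, 0.97], [0, 0.012, 0.97]], delta_rot=[[0, 0, 0], [0, 0, 0], [0, 0, 0], [0, 0, 0], [0, 0, 0]])

```text
time: 49.9
tool_pos: [664.6, -14.4, 89.3]
tcp_rot: [3.141, 0.0, 1.57]
contact_force: [-0.6, 0.5, -0.5]
grip_width: 92.0
finger_force: 0.0
```

send_rows(offset=[[0, 0, 0], [0, 0, 0], [0, 0, 0], [0, 0, 0], [0, 0, 0], [0, 0, 0], [0, 0, 0], [0, 0, 0]], delta_rot=[[0, 0, 0], [0, 0, 0], [0, 0, 0], [0, 0, 0], [0, 0, 0], [0, 0, 0], [0, 0, 0], [0, 0, 0]], grip=0.1)

```text
time: 50.9
tool_pos: [664.0, -13.4, 88.9]
tcp_rot: [-3.14, 0.0, 1.571]
contact_force: [3.0, 0.3, -0.5]
grip_width: 17.8
finger_force: 30.0
```

send_rows(offset=[[0, 0, 0], [0, 0, 0]], delta_rot=[[0, 0, 0], [0, 0, 0]])

```text
time: 51.15
tool_pos: [664.1, -13.4, 88.9]
tcp_rot: [-3.141, 0.0, 1.571]
contact_force: [-3.1, -0.8, 1.7]
grip_width: 17.6
finger_force: 30.0
```

send_rows(offset=[[0, -0.1, 0], [0, -0.3, 0], [0, -0.5, 0], [0, -0.7, 0], [0, -0.9, 0], [0, -1, 0], [0, -1, 0]], delta_rot=[[0, 0, 0], [0, 0, 0], [0, 0, 0], [0, 0, 0], [0, 0, 0], [0, 0, 0], [0, 0, 0]])

```text
time: 52.02
tool_pos: [543.8, -13.4, 88.9]
tcp_rot: [-3.14, -0.0, 1.571]
contact_force: [-2.1, -0.4, -2.3]
grip_width: 18.1
finger_force: 30.0
```

```bash
python3 - <<'E'
from h import *
o=get_obs(); print(o['tool_pos'],o['contact_force'],o['grip_width'],o['finger_force'],(o['tool_pos'][0]-485.5)/120)
E
```

```text
[543.78785694 -13.39115526  88.87196328] [-2.11250712 -0.4041518  -2.28648495] 18.06369165961255 29.997553825378418 0.4857321411752139
```

send_rows(offset=[[0, -0.15, 0], [0, -0.3, 0], [0, -0.42, 0], [0, -0.48, 0], [0, -0.492, 0], [0, -0.492, 0]], delta_rot=[[0, 0, 0], [0, 0, 0], [0, 0, 0], [0, 0, 0], [0, 0, 0], [0, 0, 0]])

```text
time: 52.78
tool_pos: [485.9, -13.4, 88.8]
tcp_rot: [-3.142, -0.0, 1.571]
contact_force: [1.8, 0.6, -4.3]
grip_width: 17.9
finger_force: 30.0
```

send_rows(offset=[[0, 0, 0], [0, 0, 0], [0, 0, 0], [0, 0, 0], [0, 0, -0.3], [0, 0, -0.7], [0, 0, -1], [0, 0, -1]], delta_rot=[[0, 0, 0], [0, 0, 0], [0, 0, 0], [0, 0, 0], [0, 0, 0], [0, 0, 0], [0, 0, 0], [0, 0, 0]], grip=1)

```text
time: 53.78
tool_pos: [487.0, -13.7, 211.8]
tcp_rot: [3.135, 0.001, 1.571]
contact_force: [-0.0, 0.1, -1.0]
grip_width: 90.6
finger_force: 0.0
```

send_rows(offset=[[-0.5, -0.1, 0], [-1, -0.2, 0], [-1, -0.2, 0]], delta_rot=[[0, 0, 0], [0, 0, 0], [0, 0, 0]])

```text
time: 54.15
tool_pos: [460.3, -136.6, 207.8]
tcp_rot: [-3.14, 0.0, 1.565]
contact_force: [-0.4, -0.3, 0.1]
grip_width: 91.6
finger_force: 0.0
```

send_rows(offset=[[-0.5, -0.1, 0], [-1, -0.2, 0], [-1, -0.2, 0], [-1, -0.2, 0]], delta_rot=[[0, 0, 0], [0, 0, 0], [0, 0, 0], [0, 0, 0]])

```text
time: 54.65
tool_pos: [437.4, -252.0, 208.2]
tcp_rot: [-3.14, -0.002, 1.571]
contact_force: [0.4, -0.2, 0.3]
grip_width: 91.6
finger_force: 0.0
```

```bash
python3 - <<'E'
from h import *
k,im=snap('t15','top'); print([(np.round(d['uv'],1).tolist(),at(k,*d['uv'],107).round(1).tolist(),round(d['confidence'],2)) for d in finder.pinpoint('roof_grip','top')])
b=cv2.imread('pics/t15.png')[100:290,90:440]; cv2.imwrite('pics/c15.png',cv2.resize(b,(798,433),interpolation=cv2.INTER_CUBIC))
E
```

```text
t15 54.65 [ 437.4 -252.   208.2] [-3.1405e+00 -1.7000e-03  1.5707e+00] 91.6
[([254.4, 247.4], [484.0, -13.6, 107.0], 0.84)]
```

View pics/c15.png

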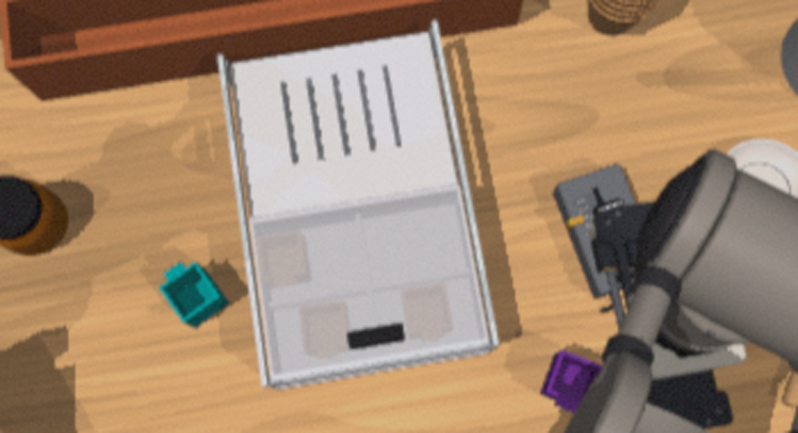

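The roof is shut (bar back at its starting pixel) and two pots look as I left them. The rear-left pot now shows at full-image (214,214) instead of about (227,212), so it seems to have been knocked roughly 3 cm sideways. I'll measure it through the roof with the wrist camera.

send_rows(offset=[[0.5, 0.35, 0], [1, 0.7, 0], [1, 0.7, 0]], delta_rot=[[0, 0, 0], [0, 0, 0], [0, 0, 0]])

```text
time: 55.12
tool_pos: [522.9, -128.7, 209.0]
tcp_rot: [3.141, -0.001, 1.576]
contact_force: [0.3, -0.9, -0.1]
grip_width: 92.1
finger_force: 0.0
```

send_rows(offset=[[0.5, 0.35, 0], [1, 0.6, 0], [1, 0.6, 0], [1, 0.6, 0]], delta_rot=[[0, 0, 0], [0, 0, 0], [0, 0, 0], [0, 0, 0]])

```text
time: 55.62
tool_pos: [593.2, -11.5, 208.7]
tcp_rot: [-3.141, 0.0, 1.575]
contact_force: [0.5, 0.2, -0.3]
grip_width: 92.0
finger_force: 0.0
```

```bash
python3 - <<'E'
from h import *
k,im=snap('w16')
for n in ['pot_A']:
    for d in finder.pinpoint(n,'wrist'): print('pin',np.round(d['uv']),at(k,*d['uv'],12).round(1),round(d['confidence'],2))
    for d in finder.silhouettes(n,'wrist'):
        m=d['region'].astype(np.uint8); c=max(cv2.findContours(m,0,2)[0],key=cv2.contourArea)[:,0]
        W=np.array([at(k,u,v,67)[:2] for u,v in c],np.float32); (cx,cy),(w,h),a=cv2.minAreaRect(W); q=cv2.approxPolyDP(c.reshape(-1,1,2),4,True)[:,0]
        print('sil',d['box'],round(d['confidence'],2),'rect',round(cx,1),round(cy,1),round(w,1),round(h,1),round(a,1),q.tolist())
print(proj(k,[[600,42,67],[510,42,67],[510,-72,67],[600,72,67]]))
# contrast map of the pot region
u,v=proj(k,[[600,68,50]])[0].astype(int); g=cv2.cvtColor(im,cv2.COLOR_RGB2LAB).astype(int)
b=g[...,1]+g[...,2]-256
for r in range(v-50,v+50,4): print(r,''.join(' .:-=+*#%@'[int(np.clip(b[r,c]//2,0,9))] for c in range(u-60,u+60,2)))
E
```

```text
w16 55.62 [593.2 -11.5 208.7] [-3.1408e+00  3.0000e-04  1.5745e+00] 92.0
[[289.31243528 135.3318734 ]
 [181.47814189 134.86477043]
 [190.04458572 261.81510001]
 [289.66446062  97.64552054]]
53 ::::::::::::::::::::::::::::::::::::::::::::::::::::::::::+@
57 . .        . .  .............. . .. . . . . ..  ... ..    ..
61               .:..:.::.:.....:.....:.::..::.:.              
65               ...............................               
69               .:.............................               
73               .:..:::.....:...:.:...::.......               
77         ..............::......:..:....:......               
81         .::..:.:...:..:.:::..::::....:.....:.               
85         .:.:::......:..:.:.:...:..:..:.:...:.               
89         ..:.::........::.:::.:::::.:::.:.....               
93         ...::.::..::..:.:...:.....:::::....:.               
97         ....:.:......:.::.....:..:.........:.               
101         .:::::.:.....:......:.:.::.:.:.......               
105         .......:.....::....::::.......:.. ...               
109               ........:...:.::::::...:.....:.               
113               ..:........:...:...:...........               
117               .::........:....:....:...:.....               
121               .::....:...:.....:.:::::::.::..               
125                                                             
129                                                             
133                                                             
137                                                             
141                                                             
145                                                             
149
```

The contrast map shows the rear-left pot upright and square to the walls. Its tab still points to the front, and it is only displaced toward the side wall, inside the allowed range. The robot is clear of everything, so I'm handing in.

```bash
python3 -c "
from plant import ticket; print(ticket.close_job())"
```

```text
the job is handed in; nothing more can be done
None
```

I handed the job in at about 56 s of the 208 s allowed: three pots (no fourth found) are in separate cells, square with tabs to the front, the roof is shut and the fader is within about 2 mm of the clip. The rear-left pot got shifted about 3 cm toward the side wall late in the run but still measured upright and inside the limits, and the hand-in gave no verdict back.

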